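# Put the kettle on and switch on its plate with the inner of two concentric knobs

## Robot

A 6-joint arm with a two-finger parallel gripper is mounted at the origin on a cart in front of the work surface, level with it; the furniture and walls round the work are solid. World frame = base frame: x ahead of the robot, y to its left, z up, the work surface at z = 0. Lengths are in m, angles in degrees, forces in N, time in s.
With the tool pointing down it reaches from about 0.35 to 0.775 m from the base axis. Payload 7.3 kg.
Tool frame: the origin (TCP) lies midway between the tips of the shut fingers; the grasp point (between the pads) lies 19 mm behind it; z points along the fingers, y is the direction in which the jaws open and shut (so a half turn about z gives the same grasp; the last joint's range is limited). The gripper opens to 92 mm and grips with 3 to 60 N. Pads are 19 mm wide; open, the fingers measure 130 mm over their backs; the gripper's body (75 mm by 190 mm) begins 47 mm behind the grasp point.
Start: joints at [-80.844, 19.595, 87.324, -0, 73.075, -8.365], TCP at [0.158, -0.501, 0.188] pointing down, gripper open.
Joint ranges: [-145.02, 145.02], [-44.19, 115.74], [2.07, 154.8], [-57.11, 237.11], [16.16, 152.29], [-177.93, 177.93]. Speed limits (degrees/s): [147.25, 147.25, 180, 180, 180, 180].

## Interface

Orientations are given as a 3x3 rotation matrix whose columns are the frame's x, y, z axes.
In Python, from station import state, eyes, robot, spotter gives the robot as it stands.
- The arm moves only by the tool jog_arm, never from a script. Its argument "plan" is text: rows parted by semicolons, each of 5 numbers parted by spaces: the shift along the tool's x, y, z in mm, then the turn about the tool's z in degrees, then the finger opening in mm, from 0 to 91.8. In form: x y z yaw grip; .... A call has exactly 5 rows; each row shifts and turns the pose as measured when the row begins, along the tool's axes as they then stand; what a row does not reach is not made up. A row lasts 1/10 s, in which the tool goes at most 50 mm and 8.59 degrees, less where a joint would pass 70% of its speed; a pose out of reach is approached as far as the arm can. A call is refused whole if a number of a shift passes 50 or a number of a turn 8.59, either way. A call with a gripper value outside its range is refused whole. The fingers move at their own pace and stop on an object; "newtons" is the grip in N (left out, the last holds). Time passes only in rows, so rows that do not move let the fingers close, or fill a call up. It gives the time, the measured TCP pose, the force and the opening at its end, in the units of the state.
- state(): the state, without advancing time (a new reading comes with each control period).
- eyes.read_camera(name): name is "side" or "top"; returns (picture, depth): 420x560x3 uint8, red, green, blue; 420x560 float32, m along the optical axis (not along the pixel's ray), 0 where there is no reading.
- eyes.calibration(name): a dict with "mtx" (3x3 intrinsics, pixels), "eye" and "rotation" of the camera in the world. Camera axes: x right, y down, z forward; pixel columns grow to the right and rows downward; lengths in m; the calibration is good to about 2 mm. A picture is of the moment at which its call begins. calibration takes no time and is no camera call.
- robot.job_done(): hands the job in, once; it reports no verdict.
Trained networks look in the newest picture that a camera, given by its name, has taken for a name from the list of things; names that differ only in an ending like _2 or _b are one class to them, and where a whole thing is asked for, a point or a joint stands for the part that bears it (a point fixed in the world has none). Each returns a list of dicts, best first, with "p" (0 to 1); they miss things now and then, are a little off and sometimes report something else, mostly with a low value. They report only what shows in the picture. A call takes as long as a camera call.
- spotter.boxes_of(query, camera): "bbox" ([centre column, centre row, width, height] in pixels, round what is visible of it).
The state is a dict: "time_s": time; "joints": joint angles; "qd": joint speeds; "joint_efforts": joint torques, N m; "position": TCP position; "tool_rot": TCP orientation; "contact_force": force on the tool from outside, world axes, zero at the start; "torque": the same for the moment, N m; "grip_width": finger opening in m.
Only numpy, scipy, OpenCV 4.12 (cv2) and the standard library are available. Lean on these libraries where they do the work, as an engineer would, in place of code of your own. Each camera call takes 0.05 s, during which the arm holds its last target.

## Task

Put the kettle on the front plate of the small cooker, upright and centred, and set it down gently. Then switch that plate on: turn the small black inner knob clockwise until its white pointer stands at the long mark on the right of the scale, without shifting the wide metal ring knob beneath it, which is set for the pot that is cooking on the rear plate. Leave the pot, the glass mug and the saucer where they stand, and let go of everything.

Things in the scene. Friction and masses are not known exactly. Their poses are not given: they have to be found in the camera images.
- hob: low two-plate table cooker, white housing with a steel top, 464 mm deep (its x) by 250 mm wide (its y), steel top 58 mm above the worktop; it stands fixed. Origin under its centre, on the worktop; its x points from the control end (nearest the robot) to the rear, its y to the left, z up. Along its centre line: control axis at x = -172 mm, front plate at x = -10 mm, rear plate at x = +150 mm.
- front_plate (a point): centre of the top face of the front cooking plate, a dark flat disc 140 mm across standing 8 mm above the steel top (66 mm above the worktop). The axes are the cooker's.
- long_mark (a point): middle of the long thick black mark on the steel top beside the control, straight to the right (cooker's -y) of the control axis, 62 mm from it. The other marks of the scale are short, and off is a small open circle at the far side (cooker's +x).
- inner_knob (a joint): inner knob (serves the front plate): black ribbed round knob with upright sides, 50 mm across, its grip 30 mm high, top 111 mm above the worktop, turning about a vertical axis. 0 = off, pointer to the cooker's +x (far side); grows clockwise seen from above, 0 to 4.712 rad; at 1.571 its pointer stands at the long mark. It starts at a low setting between 0.1 and 0.95; it stays where it is left and takes about 0.05 N m to turn.
- inner_grip (a point): on the control axis, half-way up the inner knob's grip, 96 mm above the worktop and 17 mm above the top of the ring knob. x of this frame points along the knob's white pointer.
- outer_knob (a joint): outer ring knob (serves the rear plate), on the same axis directly under the inner knob: ribbed aluminium ring 83 mm across, its flat top 79 mm above the worktop (so the inner knob stands 32 mm above it). Same zero and sense as the inner knob. It starts anywhere between 0.5 and 4.2 rad, turns lightly (0.03 N m) and must stay as it is.
- outer_pointer (a point): outer end of the ring knob's short black pointer line, on the ring's top edge 40 mm from the control axis.
- kettle: steel kettle, loose, 0.55 kg, body 116 mm across and 81 mm high, lid (fixed to it) with a black button reaching up to 108 mm, arched handle overhead, in all 168 mm high. Origin at the centre of its flat underside; x points to the short spout, whose tip is 80 mm from the axis, z up. Starts on the worktop in front of the dish rack.
- kettle_grip (a point): centre of the kettle's black handle bar, over the middle of the kettle and 158 mm above its underside. The bar is level and runs 88 mm along the kettle's x, 20 mm thick; 40 mm of free room between the bar's underside and the lid button. Its axes are the kettle's.
- pot: lidded steel pot on the rear plate, loose, 121 mm across (174 mm over its side loops), 115 mm high with its lid button; origin at the centre of its underside. Bystander.
- mug: clear glass mug, 76x106x88 mm, standing on the worktop between the kettle and the cooker; origin at the centre of its underside. Bystander.
- saucer: clear glass saucer, 137 mm across, 16 mm high, on the worktop to the right of the cooker; origin at the centre of its underside. Bystander.

How it is judged:
By the outcome, as a careful person would: the job done as asked, in the order asked, and still so for the second after the job is handed in, with the robot touching nothing.
It also fails if it takes over 46 s, if anything falls off the work surface, if the arm or the gripper's body presses on something with over 40 N, if the wrist force passes 120 N, or if a joint passes its speed limit or range.

## Working session

There is one attempt and no reset: what is moved stays moved. The work goes in short steps, Python scripts to look and compute and a tool call to move; the robot and the scene stay as the last step left them, time stands still between calls to the robot, and variables do not carry over. Pictures are saved under pics/ and viewed, and the job is handed in when it is done.

Besides the shell and the picture viewer there is one more tool, called after "Request:" in YAML: its name, and indented under it one key for each argument. jog_arm: Moves the arm, as the interface text tells. Its arguments: {"type":"object","properties":{"plan":{"type":"string"},"newtons":{"type":"number"}},"required":["plan"]}

```bash
ls; mkdir -p pics; python3 - <<'E'
from station import state, eyes, robot, spotter
import cv2,json
s=state();print(s)
for n in ("side","top"):
    im,d=eyes.read_camera(n)
    cv2.imwrite(f"pics/{n}0.png",im[:,:,::-1])
    print(n,eyes.calibration(n))
    for q in ("hob","kettle","inner_knob","mug","saucer","pot"):
        print(q,[(b["bbox"],round(b["p"],2)) for b in spotter.boxes_of(q,n)][:2])
print(state()["time_s"])
E
```

```text
pics
{'time_s': 0.0, 'joints': array([-8.08432345e+01,  1.96363476e+01,  8.73779606e+01, -2.15249823e-03,
        7.30737930e+01, -8.36751396e+00]), 'qd': array([ 0.03954104,  0.02478973,  0.0561326 , -0.09254224, -0.03630912,
        0.0778967 ]), 'joint_efforts': array([ 8.96060264e-04, -4.31234372e+01, -2.44217134e+01,  7.18402304e-02,
        5.59386739e-02, -1.10054689e-04]), 'position': array([ 0.15799567, -0.50016948,  0.18724136]), 'tool_rot': array([[ 9.53586164e-01,  3.01120159e-01, -2.80179201e-04],
       [ 3.01120231e-01, -9.53584983e-01,  1.51233929e-03],
       [ 1.88221169e-04, -1.52651345e-03, -9.99998817e-01]]), 'contact_force': array([ 0.43547681, -0.6808333 ,  0.19689461]), 'torque': array([ 0.02831101,  0.01559279, -0.01864511]), 'grip_width': 0.09148354327778142}
side {'mtx': array([[523.41182668,   0.        , 282.14627509],
       [  0.        , 523.41182668, 215.77007809],
       [  0.        ,   0.        ,   1.        ]]), 'eye': array([-0.14700237, -1.42516306,  1.46717503]), 'rotation': array([[ 0.87647922, -0.32390753,  0.35618548],
       [-0.48134398, 
[... 423 characters left out ...]
79615735],
       [  0.        , 497.29496095, 206.60738278],
       [  0.        ,   0.        ,   1.        ]]), 'eye': array([ 0.28468795, -0.19226651,  1.72954004]), 'rotation': array([[ 0.00511656, -0.98500858,  0.17242947],
       [-0.9999849 , -0.00538576, -0.00109337],
       [ 0.00200565, -0.17242127, -0.98502126]])}
hob [([305.9, 204.7, 74.1, 138.9], 0.67)]
kettle [([145.0, 263.3, 31.6, 44.8], 0.77), ([306.0, 254.9, 24.3, 20.9], 0.74)]
inner_knob [([309.3, 255.4, 14.8, 15.6], 0.58), ([304.6, 206.7, 75.7, 134.6], 0.45)]
mug [([211.1, 260.6, 28.9, 37.0], 0.75)]
saucer [([407.9, 245.6, 40.2, 38.2], 0.84)]
pot [([308.8, 156.8, 46.0, 34.6], 0.72), ([303.8, 255.4, 30.3, 24.1], 0.19)]
0.7
```

```bash
python3 - <<'E'
import cv2
a=cv2.imread("pics/top0.png");cv2.imwrite("pics/top0z.png",cv2.resize(a[100:330,100:450],None,fx=2.2,fy=2.2,interpolation=cv2.INTER_CUBIC))
a=cv2.imread("pics/side0.png");cv2.imwrite("pics/side0z.png",cv2.resize(a[130:380,160:420],None,fx=2.4,fy=2.4,interpolation=cv2.INTER_CUBIC))
E
```

```text
(no output)
```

View pics/top0z.png

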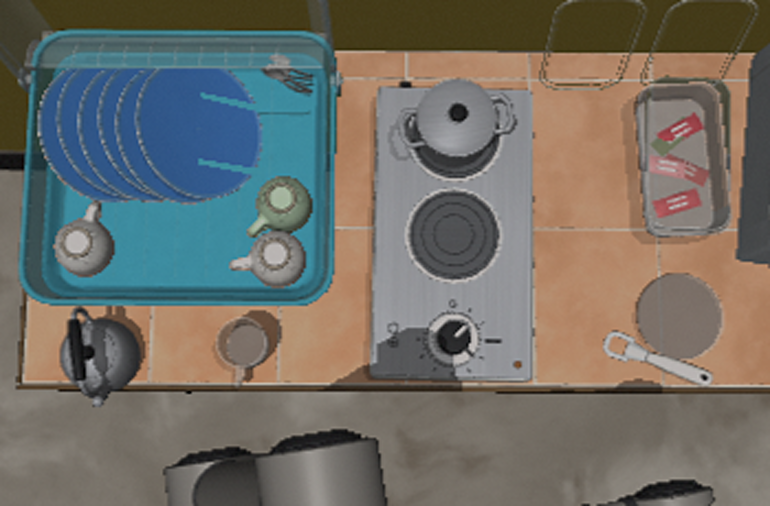

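View pics/side0z.png

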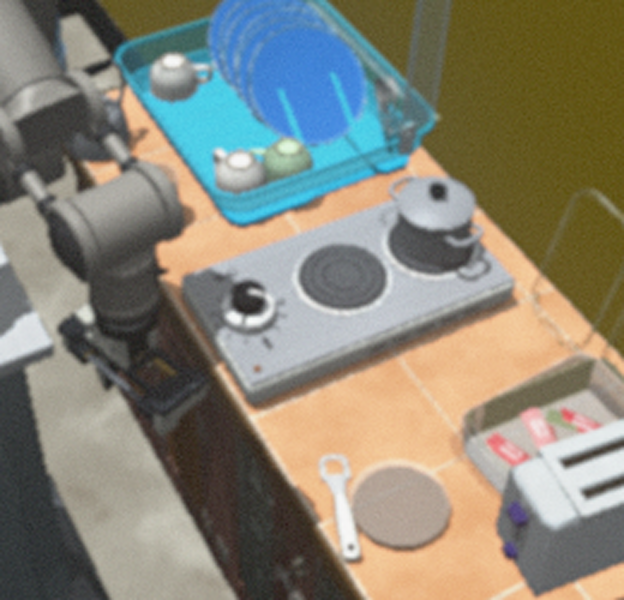

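```bash
cat > h.py <<'E'
import numpy as np,cv2
from station import state, eyes, robot, spotter
def cloud(name,d):
    c=eyes.calibration(name);K=c["mtx"];v,u=np.mgrid[:d.shape[0],:d.shape[1]]
    p=np.stack([(u-K[0,2])/K[0,0]*d,(v-K[1,2])/K[1,1]*d,d],-1)
    return p@c["rotation"].T+c["eye"]
def proj(name,P):
    c=eyes.calibration(name);q=(np.atleast_2d(P)-c["eye"])@c["rotation"];q=q@c["mtx"].T
    return q[:,:2]/q[:,2:]
def onplane(name,uv,z):
    c=eyes.calibration(name);uv=np.atleast_2d(uv);K=c["mtx"]
    r=np.c_[(uv-[K[0,2],K[1,2]])/[K[0,0],K[1,1]],np.ones(len(uv))]@c["rotation"].T
    return c["eye"]+r*((z-c["eye"][2])/r[:,2])[:,None]
def look(name,tag):
    im,d=eyes.read_camera(name);cv2.imwrite(f"pics/{tag}.png",im[:,:,::-1]);np.save(f"pics/{tag}.npy",d);return im,d
def rectify(name,im,z,x0,x1,y0,y1,s):
    # s px per m ; up=+x right=-y
    W=int((y1-y0)*s);H=int((x1-x0)*s)
    c=np.array([[x1,y1,z],[x1,y0,z],[x0,y0,z],[x0,y1,z]]);q=proj(name,c).astype(np.float32)
    M=cv2.getPerspectiveTransform(q,np.float32([[0,0],[W,0],[W,H],[0,H]]))
    return cv2.warpPerspective(im,M,(W,H),flags=cv2.INTER_CUBIC)
E
python3 - <<'E'
from h import *
im,d=look("top","top1"); P=cloud("top",d)
R=P[235:292,120:172].reshape(-1,3);R=R[R[:,2]>0.03]
for lo,hi in ((.03,.06),(.06,.09),(.09,.12),(.12,.145),(.145,.2)):
    m=R[(R[:,2]>lo)&(R[:,2]<=hi)];print(lo,len(m),m.min(0).round(3),m.max(0).round(3),m.mean(0).round(3)) if len(m) else 0
b=R[R[:,2]>.14];print(b.round(3)[:60]); c=b[:,:2]-b[:,:2].mean(0);print(np.linalg.svd(c)[2][0])
# hob top
H=P[100:330,250:360].reshape(-1,3);t=H[(abs(H[:,2]-.058)<.006)&(H[:,0]>.25)]
r=cv2.minAreaRect(t[:,:2].astype(np.float32));print("hob",r,np.percentile(t[:,2],[5,50,95]), t.min(0),t.max(0))
y0=-.45;z=rectify("top",im,.058,.25,.78,-.43,-.1,1000)
cv2.imwrite("pics/hobrect.png",z[:,:,::-1])
k=rectify("top",im,.15,.2,.5,.1,.4,1800);cv2.imwrite("pics/ketrect.png",k[:,:,::-1])
E
```

```text
0.03 154 [0.327 0.19  0.03 ] [0.446 0.3   0.06 ] [0.382 0.215 0.048]
0.06 595 [0.314 0.149 0.06 ] [0.476 0.299 0.09 ] [0.392 0.234 0.077]
0.09 265 [0.326 0.143 0.09 ] [0.474 0.312 0.12 ] [0.439 0.234 0.106]
0.12 26 [0.326 0.191 0.12 ] [0.467 0.292 0.145] [0.405 0.243 0.13 ]
0.145 202 [0.334 0.233 0.146] [0.448 0.263 0.177] [0.39  0.246 0.164]
[[ 0.285 -0.192  1.73 ]
 [ 0.452  0.26   0.141]
 [ 0.451  0.256  0.143]
 [ 0.285 -0.192  1.73 ]
 [ 0.448  0.257  0.15 ]
 [ 0.448  0.254  0.15 ]
 [ 0.285 -0.192  1.73 ]
 [ 0.444  0.259  0.153]
 [ 0.444  0.254  0.158]
 [ 0.444  0.253  0.153]
 [ 0.285 -0.192  1.73 ]
 [ 0.44   0.257  0.161]
 [ 0.44   0.254  0.158]
 [ 0.441  0.253  0.15 ]
 [ 0.437  0.258  0.157]
 [ 0.437  0.254  0.159]
 [ 0.437  0.251  0.158]
 [ 0.433  0.258  0.165]
 [ 0.433  0.255  0.166]
 [ 0.434  0.254  0.159]
 [ 0.433  0.248  0.167]
 [ 0.433  0.245  0.167]
 [ 0.431  0.263  0.159]
 [ 0.43   0.257  0.169]
 [ 0.43   0.256  0.162]
 [ 0.43   0.25   0.172]
 [ 0.43   0.249  0.164]
 [ 0.431  0.248  0.158]
 [ 0.427  0.26   0.167]
 [ 0.427  0.259  0.16 ]
 [ 0.427  0.254  0.169]
 [ 0.427  0
[... 228 characters left out ...]

 [ 0.425  0.246  0.152]
 [ 0.42   0.26   0.169]
 [ 0.42   0.256  0.171]
 [ 0.421  0.254  0.167]
 [ 0.42   0.249  0.174]
 [ 0.42   0.246  0.171]
 [ 0.42   0.243  0.171]
 [ 0.421  0.244  0.158]
 [ 0.417  0.257  0.167]
 [ 0.417  0.254  0.167]
 [ 0.418  0.251  0.166]
 [ 0.418  0.25   0.159]
 [ 0.418  0.246  0.161]
 [ 0.418  0.242  0.162]
 [ 0.415  0.258  0.164]
 [ 0.414  0.253  0.168]
 [ 0.414  0.25   0.168]
 [ 0.415  0.248  0.163]
 [ 0.414  0.244  0.167]]
[0.25547318 0.96681614]
hob ((0.629932165145874, -0.2982232868671417), (0.3804694414138794, 0.5518094301223755), 89.90836334228516) [0.05321484 0.05856344 0.06331699] [ 0.35385354 -0.48889382  0.052017  ] [ 0.90597703 -0.10842389  0.06399799]
```

View pics/hobrect.png

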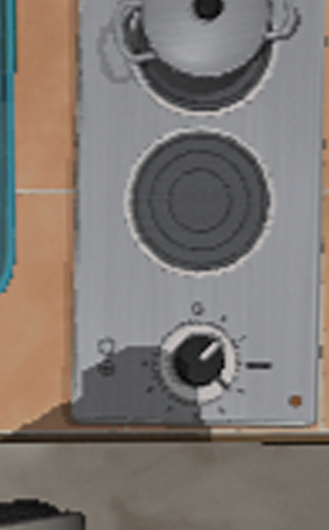

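View pics/ketrect.png

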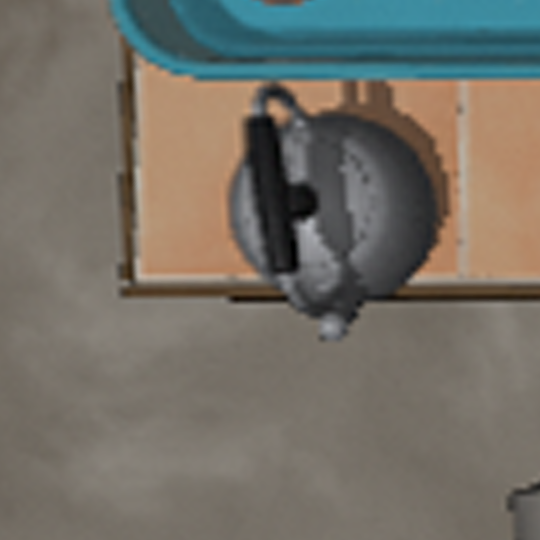

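```bash
python3 - <<'E'
from h import *
im=cv2.imread("pics/top1.png");im2,d2=look("side","side1");im2=im2[:,:,::-1]
A=[rectify(n,i,.066,.49,.67,-.39,-.21,2200) for n,i in (("top",im),("side",im2))]
cv2.imwrite("pics/plate.png",np.hstack(A))
A=[rectify(n,i,.079,.34,.49,-.39,-.23,2500) for n,i in (("top",im),("side",im2))]
cv2.imwrite("pics/knob.png",np.hstack(A))
A=[rectify(n,i,.158,.30,.48,.15,.33,2200) for n,i in (("top",im),("side",im2))]
cv2.imwrite("pics/ket.png",np.hstack(A))
E
```

```text
(no output)
```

View pics/plate.png

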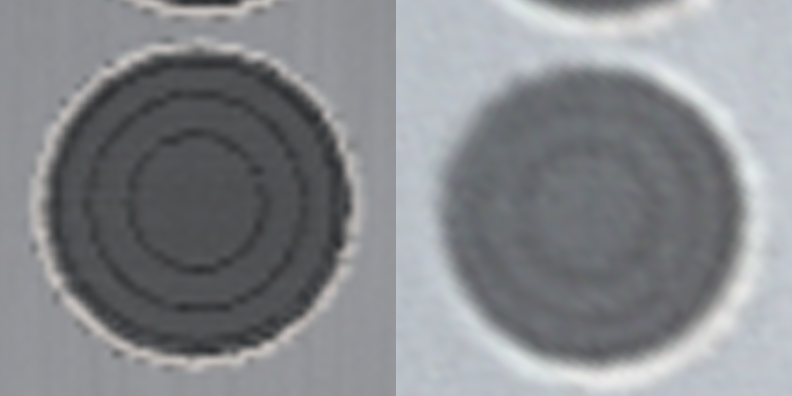

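View pics/knob.png

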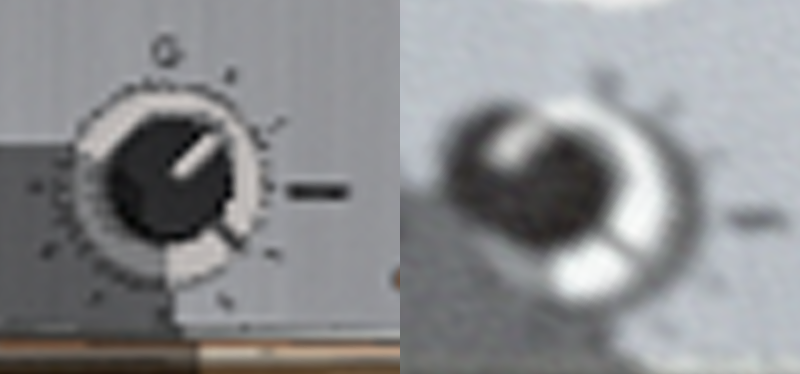

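View pics/ket.png

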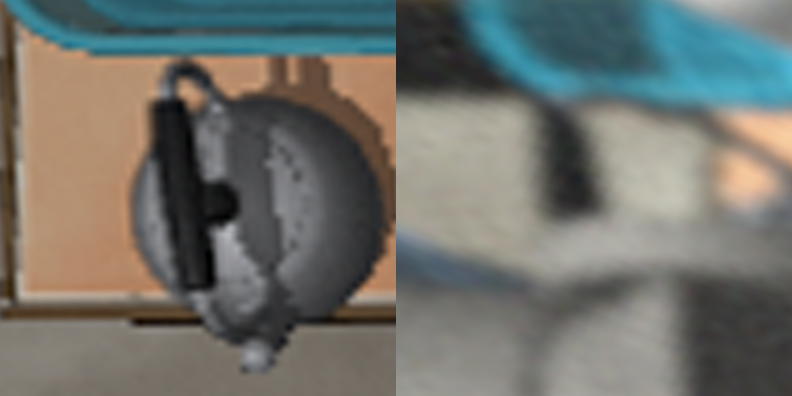

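Request:
jog_arm:
  plan: "37 -19 -12 8.5 91.8; 35 -26 -12 0 91.8; 35 -26 -12 0 91.8; 35 -26 -12 0 91.8; 35 -26 -12 0 91.8"
  newtons: 25

```text
time_s: 1.3
position: [0.3111, -0.3456, 0.2476]
tool_rot: [[0.99, 0.142, -0.001], [0.142, -0.99, 0.002], [-0.001, -0.003, -1.0]]
contact_force: [0.9, -0.0, 0.8]
grip_width: 0.092
```

```bash
cat >> h.py <<'E'
def to(x,y,z,ang=None):
    s=state();p=s["position"];R=s["tool_rot"];d=R.T@(np.array([x,y,z])-p)*1000
    a=np.degrees(np.arctan2(R[1,0],R[0,0]))
    print("t",round(s["time_s"],2),"p",p.round(4),"ang",a.round(2),"rem tool mm",d.round(1),"yaw",None if ang is None else round(a-ang,2),"F",s["contact_force"].round(1),"T",s["torque"].round(2),"w",round(s["grip_width"],4),"j",s["joints"].round(0),"tilt",R[:2,2].round(4))
E
python3 -c "
from h import *
to(.42,-.05,.26,9)"
```

```text
t 1.3 p [ 0.3111 -0.3456  0.2476] ang 8.18 rem tool mm [ 149.8 -277.1  -11.8] yaw -0.82 F [ 0.9 -0.   0.8] T [-0.02 -0.04 -0.02] w 0.092 j [-57.  11.  90.   0.  80.  24.] tilt [-0.0015  0.0024]
```

Request:
jog_arm:
  plan: "24 -43 -2 0 91.8; 24 -43 -2 0 91.8; 24 -43 -2 0 91.8; 24 -43 0 0 91.8; 24 -43 0 0 91.8"

```text
time_s: 1.8
position: [0.4023, -0.1127, 0.2563]
tool_rot: [[0.99, 0.141, 0.004], [0.141, -0.99, -0.002], [0.004, 0.003, -1.0]]
contact_force: [1.3, -0.7, 0.5]
grip_width: 0.0917
```

Request:
jog_arm:
  plan: "10 -48 0 0 91.8; 10 -48 0 0 91.8; 5 -49 0 0 91.8; 5 -49 0 0 91.8; 5 -49 0 0 91.8"

```text
time_s: 2.3
position: [0.4033, 0.137, 0.2566]
tool_rot: [[0.99, 0.14, 0.009], [0.14, -0.99, -0.002], [0.009, 0.004, -1.0]]
contact_force: [2.0, -0.2, 0.5]
grip_width: 0.0919
```

```bash
python3 -c "
from h import *
to(.3915,.2465,.23,9)"
```

```text
t 2.3 p [0.4033 0.137  0.2566] ang 8.05 rem tool mm [   3.4 -110.1   26.3] yaw -0.95 F [ 2.  -0.2  0.5] T [-0.01 -0.03 -0.  ] w 0.0919 j [ 9.  6. 94. -0. 79. 91.] tilt [ 0.009  -0.0023]
```

Request:
jog_arm:
  plan: "1 -45 5 -0.5 91.8; 1 -40 5 -0.4 91.8; 1 -25 5 0 91.8; 0 0 10 0 91.8; 0 0 0 0 91.8"

```text
time_s: 2.8
position: [0.3876, 0.2563, 0.2307]
tool_rot: [[0.986, 0.165, 0.011], [0.165, -0.986, -0.001], [0.011, 0.002, -1.0]]
contact_force: [0.5, -0.7, -0.1]
grip_width: 0.0919
```

```bash
python3 -c "
from h import *
to(.3915,.2465,.139,9)
im,d=look('top','top2');im2,d=look('side','side2')
a=rectify('top',im,.158,.28,.50,.13,.35,1800);b=im2[130:240,130:280]
cv2.imwrite('pics/g.png',np.hstack([a,cv2.resize(b,(396,396))])[:,:,::-1])
"
```

```text
t 2.8 p [0.3876 0.2563 0.2307] ang 9.52 rem tool mm [ 1.2 10.1 91.7] yaw 0.52 F [ 0.5 -0.7 -0.1] T [0.01 0.06 0.02] w 0.0919 j [ 24.  11.  92.  -0.  76. 105.] tilt [ 0.0109 -0.0007]Traceback (most recent call last):
  File "<string>", line 6, in <module>
    cv2.imwrite('pics/g.png',np.hstack([a,cv2.resize(b,(396,396))])[:,:,::-1])
                             ~~~~~~~~~^^^^^^^^^^^^^^^^^^^^^^^^^^^^^
    return _nx.concatenate(arrs, 1, dtype=dtype, casting=casting)
           ~~~~~~~~~~~~~~~^^^^^^^^^^^^^^^^^^^^^^^^^^^^^^^^^^^^^^^
ValueError: all the input array dimensions except for the concatenation axis must match exactly, but along dimension 0, the array at index 0 has size 395 and the array at index 1 has size 396
```

```bash
python3 -c "
from h import *
im=cv2.imread('pics/top2.png');im2=cv2.imread('pics/side2.png')
a=rectify('top',im,.158,.28,.50,.13,.35,1800);b=im2[130:240,130:280]
cv2.imwrite('pics/g.png',np.hstack([cv2.resize(a,(396,396)),cv2.resize(b,(396,396))]))
to(.3915,.2465,.139,9)
"
```

```text
t 2.9 p [0.3886 0.2558 0.232 ] ang 9.4 rem tool mm [ 0.1  9.5 93. ] yaw 0.4 F [ 0.1 -0.1  0.5] T [0.02 0.02 0.01] w 0.0919 j [ 24.  11.  92.  -0.  76. 105.] tilt [0.013  0.0004]
```

View pics/g.png

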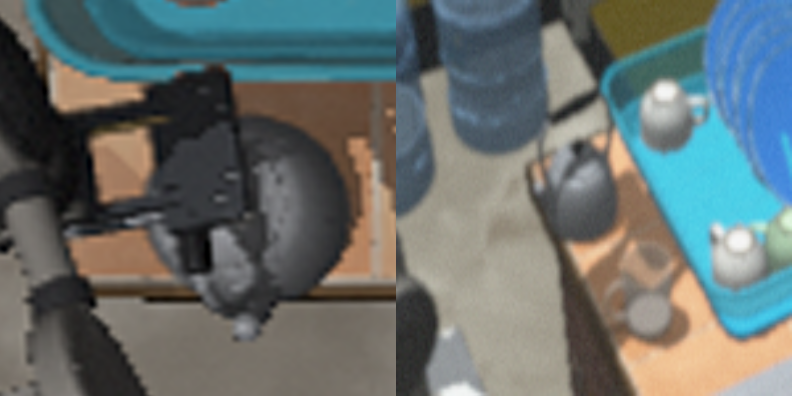

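View pics/side2.png

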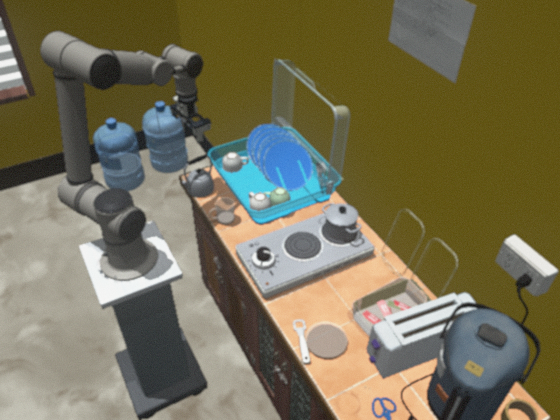

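View pics/top2.png

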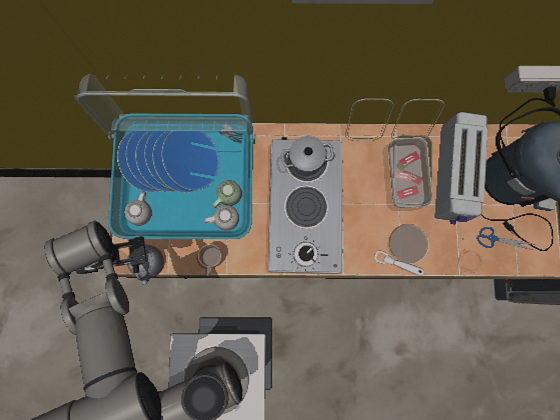

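Request:
jog_arm:
  plan: "0 8 0 0 91.8; 0 1 10 0.4 91.8; 0 0 15 0 91.8; 0 0 15 0 91.8; 0 0 10 0 91.8"

```text
time_s: 3.4
position: [0.3941, 0.2419, 0.1821]
tool_rot: [[0.989, 0.147, 0.02], [0.147, -0.989, 0.002], [0.02, 0.001, -1.0]]
contact_force: [0.2, -0.4, 0.8]
grip_width: 0.0918
```

```bash
python3 -c "
from h import *
to(.3915,.2465,.139,9)"
```

```text
t 3.4 p [0.3941 0.2419 0.1821] ang 8.45 rem tool mm [-2.7 -5.  43.1] yaw -0.55 F [ 0.2 -0.4  0.8] T [-0.    0.01  0.03] w 0.0918 j [ 22.  13.  98.  -0.  68. 104.] tilt [0.0195 0.0019]
```

Request:
jog_arm:
  plan: "-1 -4 12 -0.4 91.8; -1 -1 14 0 91.8; 0 0 10 0 91.8; 0 0 4 0 91.8; 0 0 0 0 91.8"

```text
time_s: 3.9
position: [0.3924, 0.2436, 0.1385]
tool_rot: [[0.989, 0.148, 0.018], [0.148, -0.989, 0.001], [0.018, 0.002, -1.0]]
contact_force: [0.8, -0.5, 0.2]
grip_width: 0.0923
```

```bash
python3 -c "
from h import *
to(.3915,.2465,.139,9)"
```

```text
t 3.9 p [0.3924 0.2436 0.1385] ang 8.53 rem tool mm [-0.5 -3.  -0.5] yaw -0.47 F [ 0.8 -0.5  0.2] T [-0.04  0.02 -0.04] w 0.0923 j [ 23.  15. 102.  -0.  62. 104.] tilt [0.0178 0.0008]
```

Request:
jog_arm:
  plan: "0 -2 0 0 40; 0 0 0 0 20; 0 0 0 0 10; 0 0 0 0 10; 0 0 0 0 10"
  newtons: 30

```text
time_s: 4.4
position: [0.3935, 0.2462, 0.1404]
tool_rot: [[0.989, 0.148, 0.021], [0.148, -0.989, 0.002], [0.022, 0.001, -1.0]]
contact_force: [-0.1, 0.1, 0.0]
grip_width: 0.0562
```

```bash
python3 -c "
from h import *
to(.3915,.2465,.139,9)"
```

```text
t 4.4 p [0.3935 0.2462 0.1404] ang 8.52 rem tool mm [-2.  -0.6  1.3] yaw -0.48 F [-0.1  0.1  0. ] T [-0.03 -0.01  0.02] w 0.0562 j [ 23.  15. 102.  -0.  62. 105.] tilt [0.0214 0.0023]
```

Request:
jog_arm:
  plan: "-1 0 1 0 10; 0 0 0 0 10; 0 0 0 0 10; 0 0 0 0 10; 0 0 0 0 10"

```text
time_s: 4.9
position: [0.3925, 0.2461, 0.1395]
tool_rot: [[0.989, 0.148, 0.022], [0.148, -0.989, 0.002], [0.022, 0.001, -1.0]]
contact_force: [-0.2, 0.3, 0.2]
grip_width: 0.0164
```

Request:
jog_arm:
  plan: "0 0 0 0 10; 0 0 0 0 10; 0 0 0 0 10; 0 0 0 0 10; 0 0 0 0 10"

```text
time_s: 5.4
position: [0.3925, 0.2461, 0.1394]
tool_rot: [[0.989, 0.148, 0.022], [0.148, -0.989, 0.002], [0.022, 0.001, -1.0]]
contact_force: [-0.1, -0.7, -0.1]
grip_width: 0.0104
```

```bash
python3 -c "
from h import *
to(.3915,.2465,.139,9)"
```

```text
t 5.4 p [0.3925 0.2461 0.1394] ang 8.52 rem tool mm [-0.9 -0.6  0.4] yaw -0.48 F [-0.1 -0.7 -0.1] T [ 0.01 -0.02  0.02] w 0.0104 j [ 23.  15. 102.  -0.  62. 105.] tilt [0.0216 0.0024]
```

```bash
python3 -c "
from h import *
im,d=look('side','side3');im2,_=look('top','top3')
q=proj('side',[[.3915,.2465,.158],[.3925,.246,.139]]);print(q)
cv2.imwrite('pics/g3.png',np.hstack([cv2.resize(im[110:220,150:260],(390,390),interpolation=2),cv2.resize(im2[215:300,90:190],(390,390),interpolation=2)])[:,:,::-1])
"
```

```text
[[198.12934073 159.39169363]
 [198.86275105 163.07245267]]
```

View pics/g3.png

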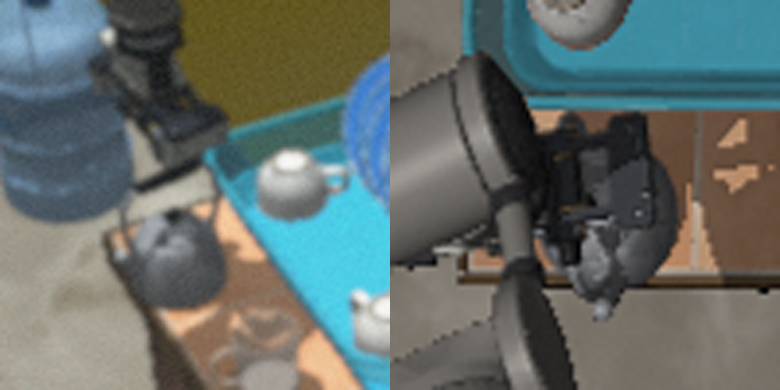

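```bash
python3 -c "
from h import *
im=cv2.imread('pics/side3.png');im0=cv2.imread('pics/side2.png')
cv2.imwrite('pics/g4.png',np.hstack([cv2.resize(i[130:200,165:235],(390,390),interpolation=2) for i in (im0,im)]))
print(onplane('top',[[134.9,268.4]],.158))
d=np.load('pics/top3.npy') if 0 else None
im2,d=look('side','side4')
P=cloud('side',d)[130:200,165:235].reshape(-1,3)
m=P[(P[:,2]>.1)&(P[:,2]<.22)&(P[:,0]<.48)&(P[:,0]>.3)&(P[:,1]>.15)&(P[:,1]<.33)]
for z in np.arange(.1,.22,.01):
  k=m[(m[:,2]>=z)&(m[:,2]<z+.01)]
  if len(k):print(round(z,2),len(k),k.min(0).round(3),k.max(0).round(3))
"
```

```text
[[0.36052598 0.24399518 0.158     ]]
0.1 30 [0.322 0.155 0.1  ] [0.475 0.33  0.11 ]
0.11 63 [0.32  0.153 0.11 ] [0.48  0.328 0.12 ]
0.12 13 [0.321 0.152 0.12 ] [0.461 0.316 0.128]
0.13 9 [0.323 0.231 0.13 ] [0.449 0.263 0.139]
0.14 13 [0.325 0.234 0.141] [0.448 0.26  0.15 ]
0.15 31 [0.334 0.227 0.151] [0.442 0.257 0.16 ]
0.16 56 [0.337 0.228 0.16 ] [0.438 0.259 0.17 ]
0.17 16 [0.344 0.229 0.17 ] [0.41  0.254 0.178]
0.18 8 [0.376 0.228 0.182] [0.386 0.258 0.19 ]
0.19 8 [0.377 0.225 0.191] [0.386 0.269 0.2  ]
0.2 9 [0.376 0.22  0.2  ] [0.386 0.265 0.208]
0.21 8 [0.374 0.218 0.211] [0.381 0.254 0.218]
```

View pics/g4.png

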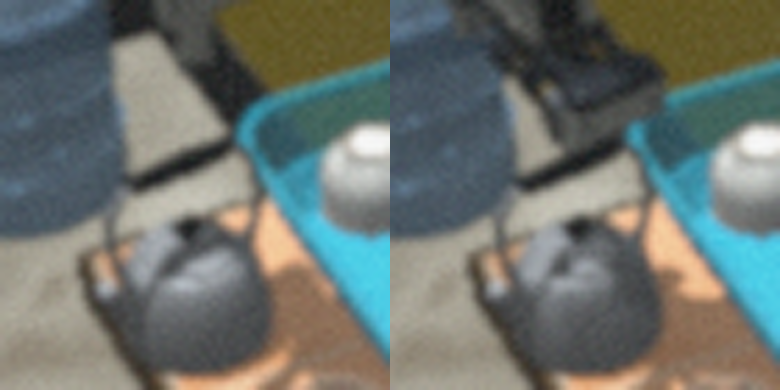

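Request:
jog_arm:
  plan: "0 0 0 0 0; 0 0 0 0 0; 0 0 -2 0 0; 0 0 -3 0 0; 0 0 0 0 0"
  newtons: 30

```text
time_s: 6.05
position: [0.3924, 0.2461, 0.1449]
tool_rot: [[0.989, 0.148, 0.022], [0.148, -0.989, 0.002], [0.022, 0.001, -1.0]]
contact_force: [-0.4, 0.6, 0.4]
grip_width: 0.0005
```

```bash
python3 -c "
from h import *
to(.3915,.2465,.139,9)"
```

```text
t 6.05 p [0.3924 0.2461 0.1449] ang 8.53 rem tool mm [-0.9 -0.5  5.9] yaw -0.47 F [-0.4  0.6  0.4] T [ 0.02  0.02 -0.  ] w 0.0005 j [ 23.  15. 101.  -0.  62. 105.] tilt [0.0217 0.0024]
```

```bash
python3 -c "
from h import *
im,d=look('side','side5');im2,d2=look('top','top5')
s=state();p=s['position'];R=s['tool_rot']
for n,i,dd in (('side',im,d),('top',im2,d2)):
  pts=np.array([p-R[:,2]*k for k in (0,.019,.066,.15)]); q=proj(n,pts);print(n,q.round(1).tolist())
  P=cloud(n,dd);
  c=q[0].round().astype(int)
  b=cv2.resize(i[c[1]-45:c[1]+25,c[0]-35:c[0]+35],(560,560),interpolation=2)[:,:,::-1].copy()
  for k in q: cv2.circle(b,tuple(((k-[c[0]-35,c[1]-45])*8+4).astype(int)),4,(0,0,255),1)
  cv2.imwrite(f'pics/g5{n}.png',b)
"
cd pics; python3 -c "
import cv2,numpy as np
cv2.imwrite('g5.png',cv2.resize(np.hstack([cv2.imread('g5side.png'),cv2.imread('g5top.png')]),(800,400)))"
```

```text
side [[198.7, 162.0], [198.1, 158.4], [196.7, 149.1], [194.1, 131.8]]
top [[136.0, 258.6], [134.3, 258.3], [130.1, 257.5], [121.8, 256.1]]
```

View pics/g5.png

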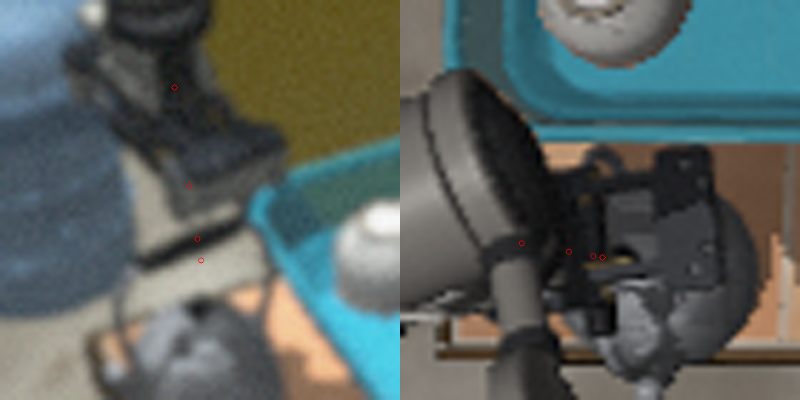

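```bash
python3 -c "
from h import *
for n,dn,r in (('side','side5',(120,165,175,225)),('top','top5',(225,275,118,175))):
  P=cloud(n,np.load(f'pics/{dn}.npy'))
  print(n)
  for v in range(r[0],r[1],3):
    print(v,[tuple((P[v,u]*1000).astype(int)) for u in range(r[2],r[3],6)])
" | sed 's/np.int64(\([-0-9]*\))/\1/g'
```

```text
side
120 [(673, 1509, -460), (348, 261, 352), (359, 220, 372), (382, 220, 365), (406, 220, 357), (902, 1567, -563), (895, 1428, -481), (899, 1324, -422), (894, 1208, -355)]
123 [(670, 1508, -481), (365, 326, 295), (354, 212, 365), (375, 203, 364), (407, 230, 338), (895, 1556, -579), (901, 1450, -519), (896, 1321, -443), (903, 1235, -395)]
126 [(342, 337, 282), (358, 310, 292), (356, 221, 345), (381, 227, 334), (406, 230, 325), (889, 1543, -594), (898, 1448, -541), (891, 1314, -460), (892, 1210, -400)]
129 [(339, 333, 270), (355, 306, 281), (361, 245, 316), (379, 226, 322), (405, 231, 310), (891, 1556, -627), (896, 1448, -565), (894, 1327, -493), (897, 1227, -434)]
132 [(656, 1493, -540), (358, 321, 258), (361, 248, 300), (379, 231, 304), (404, 231, 297), (900, 1591, -676), (890, 1438, -582), (894, 1332, -519), (899, 1236, -463)]
135 [(648, 1476, -551), (350, 300, 258), (360, 252, 284), (378, 230, 292), (399, 221, 290), (893, 1576, -691), (894, 1455, -618), (904, 1364, -566), (897, 1235, -485)]
138 [(645, 1477, -575), (701, 1529, -625), (355, 241, 278), (370, 211, 292), (401, 231, 269
[... 3568 characters left out ...]
394, 181, -1), (393, 159, 7)]
264 [(352, 179, 537), (352, 165, 536), (367, 227, 272), (367, 210, 271), (368, 195, 259), (367, 171, 287), (367, 153, 286), (381, 192, 43), (383, 180, 4), (384, 161, -6)]
267 [(344, 177, 543), (345, 163, 542), (359, 226, 271), (359, 211, 262), (368, 241, 84), (368, 221, 84), (369, 205, 70), (371, 194, 29), (373, 181, -4), (373, 161, -5)]
270 [(337, 176, 544), (337, 162, 545), (359, 283, 73), (355, 237, 169), (358, 240, 84), (359, 221, 81), (360, 206, 64), (362, 198, 10), (363, 180, -1), (363, 159, -1)]
273 [(352, 347, -7), (330, 158, 557), (352, 304, 0), (346, 240, 156), (349, 240, 83), (349, 224, 68), (351, 211, 40), (352, 200, 0), (352, 179, 1), (352, 157, 6)]
```

Request:
jog_arm:
  plan: "0 0 -15 0 0; 0 0 -20 0 0; 0 0 -20 0 0; 0 0 -10 0 0; 0 0 0 0 0"

```text
time_s: 6.65
position: [0.39, 0.2455, 0.2107]
tool_rot: [[0.989, 0.148, 0.019], [0.148, -0.989, 0.001], [0.019, 0.002, -1.0]]
contact_force: [0.4, -0.2, 0.1]
grip_width: 0.0006
```

```bash
python3 -c "
from h import *
to(.3915,.2465,.139,9)
im,d=look('side','side6')
s=state();p=s['position'];R=s['tool_rot']
n='side'
pts=np.array([p-R[:,2]*k for k in (0,.019,.066,.15)]); q=proj(n,pts);print(n,q.round(1).tolist())
P=cloud(n,d)
c=np.array([198,150])
b=cv2.resize(im[c[1]-45:c[1]+25,c[0]-35:c[0]+35],(560,560),interpolation=2)[:,:,::-1].copy()
for k in q: cv2.circle(b,tuple(((k-[c[0]-35,c[1]-45])*8+4).astype(int)),4,(0,0,255),1)
cv2.imwrite(f'pics/g6.png',b)
for v in range(130,166,2):
    print(v,[tuple(map(int,(P[v,u]*1000))) for u in range(190,210,3)])
"
```

```text
t 6.65 p [0.39   0.2455 0.2107] ang 8.52 rem tool mm [ 0.3 -0.9 71.8] yaw -0.48 F [ 0.4 -0.2  0.1] T [ 0.02  0.05 -0.03] w 0.0006 j [ 23.  11.  95.  -0.  73. 105.] tilt [0.0187 0.0011]
side [[196.5, 149.4], [196.0, 145.5], [194.5, 135.8], [191.9, 117.7]]
130 [(358, 197, 341), (361, 171, 355), (370, 163, 358), (384, 168, 350), (390, 154, 356), (399, 146, 358), (418, 165, 341)]
132 [(364, 219, 317), (361, 173, 345), (366, 153, 356), (374, 142, 359), (389, 153, 349), (404, 162, 338), (415, 159, 336)]
134 [(374, 256, 282), (362, 179, 333), (364, 148, 350), (376, 151, 345), (389, 155, 338), (402, 158, 332), (414, 158, 328)]
136 [(370, 248, 279), (379, 235, 284), (364, 151, 340), (377, 157, 332), (388, 155, 329), (404, 167, 317), (415, 165, 314)]
138 [(-147, -1425, 1467), (376, 229, 279), (363, 153, 330), (375, 154, 325), (386, 151, 324), (890, 1574, -715), (897, 1531, -691)]
140 [(-147, -1425, 1467), (377, 237, 264), (362, 152, 322), (895, 1732, -832), (890, 1645, -776), (893, 1588, -742), (893, 1524, -702)]
142 [(838, 1778, -860), (376, 237, 255), (873, 1740, -848), (887, 1711, -834), (8
[... 840 characters left out ...]
, -867), (428, 260, 163), (457, 308, 121)]
156 [(767, 1594, -846), (792, 1601, -859), (820, 1618, -880), (402, 262, 161), (410, 248, 167), (423, 248, 162), (436, 250, 156)]
158 [(768, 1603, -870), (789, 1597, -874), (380, 238, 174), (396, 248, 161), (407, 241, 162), (420, 244, 156), (880, 1529, -861)]
160 [(355, 241, 171), (367, 239, 168), (379, 237, 165), (388, 226, 169), (837, 1541, -871), (853, 1521, -864), (872, 1509, -862)]
162 [(352, 233, 167), (364, 232, 163), (376, 233, 158), (805, 1518, -863), (822, 1503, -859), (852, 1522, -883), (865, 1495, -869)]
164 [(349, 229, 160), (755, 1507, -856), (780, 1518, -872), (799, 1507, -872), (807, 1463, -845), (834, 1475, -862), (858, 1480, -874)]
```

View pics/g6.png

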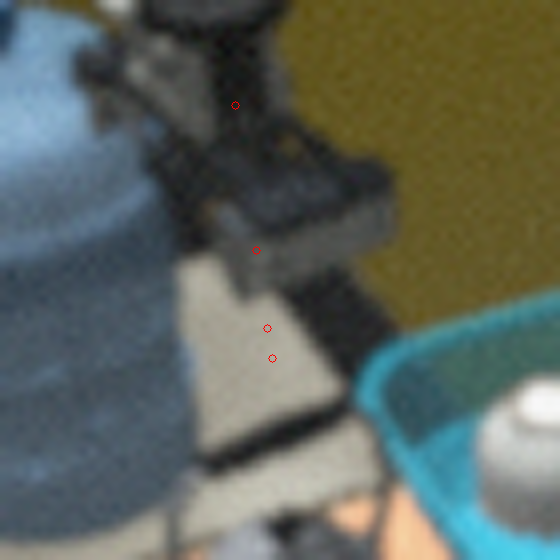

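```bash
python3 -c "
from h import *
p=np.array([.158,-.5002,.1872])
R=np.array([[.9536,.3011,0],[.3011,-.9536,0],[0,0,-1]])
out=[]
for n,f in (('side','side0'),('top','top0')):
  im=cv2.imread(f'pics/{f}.png')
  pts=[p-R[:,2]*k for k in (0,.019,.066,.15)]+[p+R[:,1]*.065*s for s in (1,-1)]
  q=proj(n,np.array(pts));print(q.round(1).tolist());c=q[1].round().astype(int)
  b=cv2.resize(im[c[1]-45:c[1]+35,c[0]-40:c[0]+40],(400,400),interpolation=2)
  for k in q: cv2.circle(b,tuple(((k-[c[0]-40,c[1]-45])*5+2).astype(int)),4,(0,0,255),1)
  out.append(b)
cv2.imwrite('pics/g7.png',np.hstack(out))
"
```

```text
[[218.9, 306.9], [218.4, 303.0], [217.2, 293.1], [215.0, 274.4], [233.5, 319.4], [204.8, 294.9]]
[[375.8, 336.9], [377.1, 337.4], [380.4, 338.9], [387.0, 341.6], [396.1, 330.3], [355.4, 343.5]]
```

View pics/g7.png

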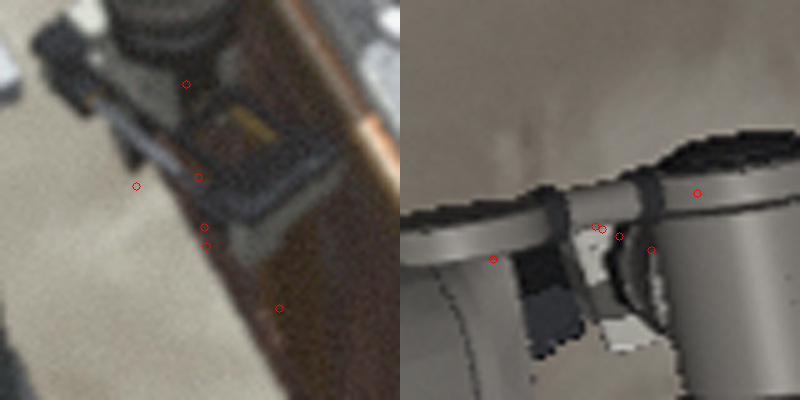

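Request:
jog_arm:
  plan: "0 0 10 0 70; 0 0 10 0 70; 0 0 10 0 70; 0 0 10 0 70; 0 0 10 0 70"

```text
time_s: 7.2
position: [0.3887, 0.2445, 0.1529]
tool_rot: [[0.989, 0.148, 0.013], [0.148, -0.989, -0.001], [0.012, 0.003, -1.0]]
contact_force: [0.1, 0.1, 0.3]
grip_width: 0.036
```

```bash
python3 -c "
from h import *
to(.3915,.2455,.097,9)"
```

```text
t 7.2 p [0.3887 0.2445 0.1529] ang 8.52 rem tool mm [ 2.2 -0.7 55.9] yaw -0.48 F [0.1 0.1 0.3] T [-0.04  0.04 -0.  ] w 0.036 j [ 23.  14. 101.  -0.  64. 105.] tilt [ 0.0127 -0.0013]
```

Request:
jog_arm:
  plan: "1 0 0 0 70; 1 0 4 0 70; 0 0 4 0 70; 0 0 10 0 70; 0 0 12 0 70"

```text
time_s: 7.7
position: [0.3917, 0.2449, 0.1205]
tool_rot: [[0.989, 0.148, 0.013], [0.148, -0.989, -0.001], [0.013, 0.003, -1.0]]
contact_force: [0.2, -0.6, 0.2]
grip_width: 0.0692
```

```bash
python3 -c "
from h import *
to(.3915,.2455,.097,9)
im,d=look('side','side8')
b=cv2.resize(im[110:180,163:233],(560,560),interpolation=2)[:,:,::-1]
cv2.imwrite(f'pics/g8.png',b)"
```

```text
t 7.7 p [0.3917 0.2449 0.1205] ang 8.51 rem tool mm [-0.4 -0.7 23.5] yaw -0.49 F [ 0.2 -0.6  0.2] T [ 0.07 -0.02  0.02] w 0.0692 j [ 23.  17. 103.  -0.  59. 104.] tilt [ 0.0131 -0.0012]
```

View pics/g8.png

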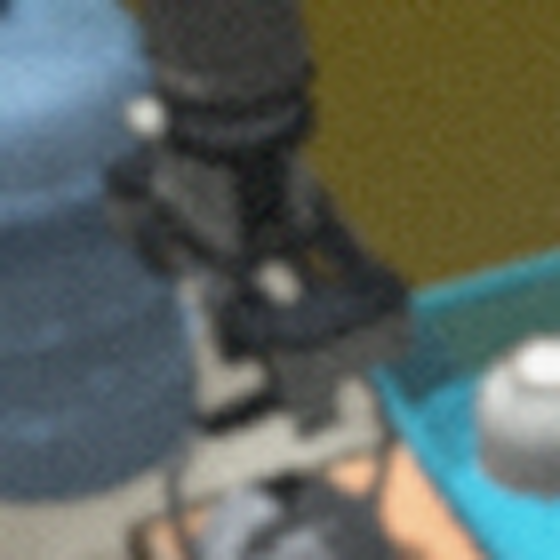

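```bash
python3 -c "
from h import *
for z in (.12,.14,.15,.16,.17): print(z,proj('side',[[.398,.201,z]]))"
```

```text
0.12 [[204.73834183 172.29241919]]
0.14 [[204.28858068 168.44669599]]
0.15 [[204.06152824 166.50526363]]
0.16 [[203.83300918 164.55129084]]
0.17 [[203.60300925 162.58465571]]
```

Request:
jog_arm:
  plan: "0 0 10 -0.4 70; 0 0 10 0 60; 0 0 4 0 40; 0 0 0 0 0; 0 0 0 0 0"
  newtons: 30

```text
time_s: 8.25
position: [0.3907, 0.2443, 0.0929]
tool_rot: [[0.988, 0.155, 0.009], [0.155, -0.988, -0.003], [0.009, 0.004, -1.0]]
contact_force: [-0.0, 1.4, -0.0]
grip_width: 0.0424
```

Request:
jog_arm:
  plan: "0 0 0 0 0; 0 0 0 0 0; 0 0 0 0 0; 0 0 0 0 0; 0 0 0 0 0"

```text
time_s: 8.75
position: [0.3906, 0.245, 0.0934]
tool_rot: [[0.988, 0.154, 0.01], [0.154, -0.988, -0.001], [0.01, 0.003, -1.0]]
contact_force: [-0.5, 1.8, 0.4]
grip_width: 0.0199
```

```bash
python3 -c "
from h import *
to(.3915,.2455,.097,9)
im,d=look('side','side9')
b=cv2.resize(im[110:180,163:233],(560,560),interpolation=2)[:,:,::-1]
cv2.imwrite(f'pics/g9.png',b)"
```

```text
t 8.75 p [0.3906 0.245  0.0934] ang 8.88 rem tool mm [ 1.  -0.3 -3.6] yaw -0.12 F [-0.5  1.8  0.4] T [0.26 0.08 0.01] w 0.0199 j [ 23.  19. 105.  -0.  55. 104.] tilt [ 0.0099 -0.0014]
```

View pics/g9.png

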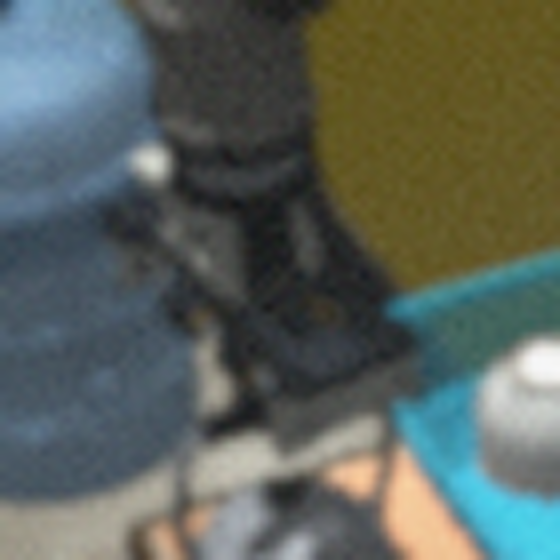

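Request:
jog_arm:
  plan: "0 0 -4 0 0; 0 0 -8 0 0; 0 0 -12 0 0; 0 0 -18 0 0; 0 0 -20 0 0"

```text
time_s: 9.3
position: [0.3862, 0.2427, 0.1544]
tool_rot: [[0.988, 0.154, -0.002], [0.154, -0.988, -0.008], [-0.003, 0.007, -1.0]]
contact_force: [0.2, 0.0, -7.8]
grip_width: 0.0198
```

```bash
python3 -c "
from h import *
to(.3915,.2455,.26,9)"
```

```text
t 9.3 p [0.3862 0.2427 0.1544] ang 8.88 rem tool mm [   5.3   -1.1 -105.7] yaw -0.12 F [ 0.2  0.  -7.8] T [0.04 0.02 0.01] w 0.0198 j [ 23.  15. 100.  -0.  65. 104.] tilt [-0.0016 -0.0075]
```

Request:
jog_arm:
  plan: "0 0 -22 0 0; 0 0 -22 0 0; 0 3 -22 0 0; 0 8 -20 0 0; 0 15 -10 0 0"

```text
time_s: 9.8
position: [0.3885, 0.2171, 0.2565]
tool_rot: [[0.988, 0.156, -0.003], [0.156, -0.988, -0.009], [-0.005, 0.008, -1.0]]
contact_force: [1.2, -0.8, -7.2]
grip_width: 0.0201
```

```bash
python3 -c "
from h import *
to(.578,-.2995,.2594,90)"
```

```text
t 9.8 p [0.3885 0.2171 0.2565] ang 8.99 rem tool mm [106.5 539.9   0.9] yaw -81.01 F [ 1.2 -0.8 -7.2] T [ 0.04 -0.32  0.01] w 0.0201 j [ 20.   8.  91.  -0.  81. 101.] tilt [-0.0032 -0.0086]
```

Request:
jog_arm:
  plan: "4 25 0 0 0; 6 35 0 0 0; 7 38 0 0 0; 7 38 0 0 0; 7 38 0 0 0"

```text
time_s: 10.3
position: [0.4451, 0.0468, 0.2612]
tool_rot: [[0.987, 0.163, -0.002], [0.163, -0.987, -0.007], [-0.003, 0.007, -1.0]]
contact_force: [1.4, 1.1, -7.4]
grip_width: 0.0198
```

Request:
jog_arm:
  plan: "7 38 0 0 0; 7 38 0 0 0; 7 38 0 0 0; 7 38 0 0 0; 7 38 0 0 0"

```text
time_s: 10.8
position: [0.509, -0.1429, 0.263]
tool_rot: [[0.987, 0.162, -0.006], [0.162, -0.987, -0.006], [-0.007, 0.005, -1.0]]
contact_force: [1.1, 0.9, -7.1]
grip_width: 0.0201
```

```bash
python3 -c "
from h import *
to(.578,-.2995,.2594,90)"
```

```text
t 10.8 p [ 0.509  -0.1429  0.263 ] ang 9.32 rem tool mm [ 42.8 165.7   4.2] yaw -80.68 F [ 1.1  0.9 -7.1] T [ 0.13 -0.33  0.  ] w 0.0201 j [-24.  17.  79.  -0.  84.  57.] tilt [-0.0064 -0.0062]
```

Request:
jog_arm:
  plan: "10 38 1 0 0; 10 35 1 0 0; 9 30 1 0 0; 7 25 0 0 0; 4 17 0 0 0"

```text
time_s: 11.3
position: [0.5706, -0.2887, 0.2583]
tool_rot: [[0.987, 0.157, -0.014], [0.157, -0.988, -0.004], [-0.014, 0.002, -1.0]]
contact_force: [-0.5, -0.5, -7.1]
grip_width: 0.0199
```

Request:
jog_arm:
  plan: "0 4 0 -5 0; 0 0 0 -8 0; 0 0 0 -8 0; 0 0 0 -8 0; 0 0 0 -8 0"

```text
time_s: 11.8
position: [0.5687, -0.2962, 0.2538]
tool_rot: [[0.681, 0.732, -0.024], [0.732, -0.681, 0.001], [-0.015, -0.018, -1.0]]
contact_force: [-0.1, -0.4, -6.3]
grip_width: 0.0198
```

Request:
jog_arm:
  plan: "0 0 0 -8 0; 0 0 0 -8 0; 0 0 0 -8 0; 0 0 0 -8 0; 0 0 0 -6 0"

```text
time_s: 12.3
position: [0.566, -0.2953, 0.2514]
tool_rot: [[0.058, 0.998, -0.033], [0.998, -0.057, 0.006], [0.004, -0.033, -0.999]]
contact_force: [0.1, -0.7, -7.8]
grip_width: 0.0195
```

```bash
python3 -c "
from h import *
to(.578,-.2995,.2594,90)
im,d=look('top','top10');im2,d2=look('side','side10')
cv2.imwrite('pics/g10.png',np.hstack([cv2.resize(im[130:290,220:380],(390,390),interpolation=2),cv2.resize(im2[150:310,230:390],(390,390),interpolation=2)])[:,:,::-1])"
```

```text
t 12.3 p [ 0.566  -0.2953  0.2514] ang 86.7 rem tool mm [-3.5 11.9 -8.4] yaw -3.3 F [ 0.1 -0.7 -7.8] T [-0.01 -0.18  0.  ] w 0.0195 j [-34.  32.  58.  -1.  92. -31.] tilt [-0.0327  0.0062]
```

View pics/g10.png

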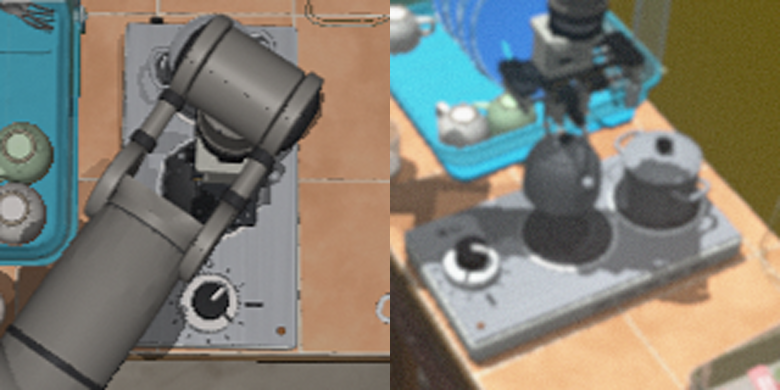

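```bash
python3 -c "
from h import *
print(proj('side',[[.568,-.2957,.2]]),proj('side',[[.568,-.2957,.16]]))
P=cloud('side',np.load('pics/side10.npy'))[195:245,275:325].reshape(-1,3)
m=P[(P[:,2]>.15)&(P[:,2]<.26)&(abs(P[:,0]-.57)<.09)&(abs(P[:,1]+.29)<.09)]
for z in np.arange(.15,.27,.01):
  k=m[(m[:,2]>=z)&(m[:,2]<z+.01)]
  if len(k)>5:
    A=np.c_[2*k[:,:2],np.ones(len(k))];s=np.linalg.lstsq(A,(k[:,:2]**2).sum(1),rcond=None)[0]
    print(round(z,2),len(k),k.min(0).round(3),k.max(0).round(3),s[:2].round(3),np.sqrt(s[2]+s[:2]@s[:2]).round(3))
"
```

```text
[[302.2974607  218.11922573]] [[301.89402515 226.24353053]]
0.16 40 [ 0.503 -0.355  0.161] [ 0.603 -0.269  0.17 ] [ 0.561 -0.295] 0.057
0.17 67 [ 0.501 -0.358  0.17 ] [ 0.599 -0.27   0.18 ] [ 0.56  -0.298] 0.056
0.18 63 [ 0.503 -0.357  0.18 ] [ 0.603 -0.284  0.19 ] [ 0.56  -0.299] 0.055
0.19 67 [ 0.503 -0.359  0.19 ] [ 0.6   -0.274  0.2  ] [ 0.561 -0.298] 0.055
0.2 69 [ 0.504 -0.371  0.2  ] [ 0.603 -0.272  0.21 ] [ 0.56  -0.304] 0.051
0.21 87 [ 0.504 -0.37   0.21 ] [ 0.61  -0.251  0.22 ] [ 0.56  -0.302] 0.051
0.22 127 [ 0.507 -0.374  0.22 ] [ 0.61  -0.241  0.23 ] [ 0.56  -0.304] 0.047
0.23 134 [ 0.508 -0.379  0.23 ] [ 0.603 -0.24   0.24 ] [ 0.562 -0.308] 0.044
0.24 185 [ 0.52  -0.379  0.24 ] [ 0.596 -0.236  0.25 ] [ 0.561 -0.302] 0.032
0.25 53 [ 0.526 -0.364  0.25 ] [ 0.574 -0.236  0.26 ] [ 0.564 -0.302] 0.032
```

Request:
jog_arm:
  plan: "-3.5 5 4 -3 0; 0 4 8 0 0; 0 2 12 0 0; 0 0 12 0 0; 0 0 8 0 0"

```text
time_s: 12.9
position: [0.5753, -0.2985, 0.204]
tool_rot: [[0.023, 0.999, -0.034], [1.0, -0.023, 0.007], [0.006, -0.034, -0.999]]
contact_force: [-0.9, 0.3, -7.5]
grip_width: 0.0195
```

```bash
python3 -c "
from h import *
to(.576,-.299,.1594,90)"
```

```text
t 12.9 p [ 0.5753 -0.2985  0.204 ] ang 88.66 rem tool mm [-0.8  2.2 44.5] yaw -1.34 F [-0.9  0.3 -7.5] T [ 0.06 -0.21  0.  ] w 0.0195 j [-34.  34.  62.  -1.  86. -32.] tilt [-0.0339  0.0071]
```

Request:
jog_arm:
  plan: "0 4 10 -1 0; 0 1 10 0 0; 0 0 8 0 0; 0 0 4 0 0; 0 0 2 0 0"

```text
time_s: 13.4
position: [0.5786, -0.2974, 0.1646]
tool_rot: [[0.007, 0.999, -0.037], [1.0, -0.007, 0.009], [0.009, -0.037, -0.999]]
contact_force: [-0.9, 0.2, -6.9]
grip_width: 0.02
```

```bash
python3 -c "
from h import *
to(.580,-.299,.1594,90)"
```

```text
t 13.4 p [ 0.5786 -0.2974  0.1646] ang 89.59 rem tool mm [-1.7  1.6  5.1] yaw -0.41 F [-0.9  0.2 -6.9] T [ 0.02 -0.27  0.02] w 0.02 j [-34.  36.  65.  -1.  82. -33.] tilt [-0.0373  0.0093]
```

Request:
jog_arm:
  plan: "-1 1 1 0 0; -1 0 1 0 0; 0 0 0.7 0 0; 0 0 0.5 0 0; 0 0 0 0 0"

```text
time_s: 13.9
position: [0.5801, -0.3001, 0.1625]
tool_rot: [[0.008, 0.999, -0.035], [1.0, -0.007, 0.008], [0.008, -0.035, -0.999]]
contact_force: [-0.9, -0.4, -8.1]
grip_width: 0.0196
```

```bash
python3 -c "
from h import *
to(.580,-.299,.1594,90)"
```

```text
t 13.9 p [ 0.5801 -0.3001  0.1625] ang 89.56 rem tool mm [ 1.1 -0.   3.1] yaw -0.44 F [-0.9 -0.4 -8.1] T [-0.02 -0.23  0.03] w 0.0196 j [-34.  36.  65.  -1.  82. -33.] tilt [-0.0351  0.0078]
```

Request:
jog_arm:
  plan: "0 0 1 0 0; 0 0 1 0 0; 0 0 0.8 0 0; 0 0 0.5 0 0; 0 0 0 0 0"

```text
time_s: 14.4
position: [0.5802, -0.3004, 0.161]
tool_rot: [[0.008, 0.999, -0.033], [1.0, -0.007, 0.006], [0.006, -0.033, -0.999]]
contact_force: [0.2, 0.7, -6.7]
grip_width: 0.0196
```

```bash
python3 -c "
from h import *
to(.580,-.299,.1594,90)"
```

```text
t 14.4 p [ 0.5802 -0.3004  0.161 ] ang 89.57 rem tool mm [ 1.4 -0.1  1.7] yaw -0.43 F [ 0.2  0.7 -6.7] T [ 0.09 -0.11 -0.01] w 0.0196 j [-34.  36.  65.  -1.  81. -33.] tilt [-0.0332  0.0063]
```

Request:
jog_arm:
  plan: "0 0 1.2 0 0; 0 0 1.2 0 0; 0 0 0.8 0 0; 0 0 0.5 0 0; 0 0 0 0 0"

```text
time_s: 14.9
position: [0.58, -0.3007, 0.1608]
tool_rot: [[0.008, 1.0, -0.031], [1.0, -0.007, 0.004], [0.004, -0.031, -1.0]]
contact_force: [-3.0, 1.5, 0.1]
grip_width: 0.0199
```

```bash
python3 -c "
from h import *
to(.580,-.299,.1594,90)"
```

```text
t 14.9 p [ 0.58   -0.3007  0.1608] ang 89.56 rem tool mm [ 1.7 -0.   1.4] yaw -0.44 F [-3.   1.5  0.1] T [0.34 0.28 0.03] w 0.0199 j [-34.  36.  65.  -1.  81. -33.] tilt [-0.0306  0.004 ]
```

Request:
jog_arm:
  plan: "0 0 0.5 0 19; 0 0 0.5 0 19; 0 0 0.5 0 19; 0 0 0 0 19; 0 0 0 0 19"
  newtons: 3

```text
time_s: 15.4
position: [0.5802, -0.302, 0.1606]
tool_rot: [[0.008, 1.0, -0.029], [1.0, -0.008, 0.001], [0.001, -0.029, -1.0]]
contact_force: [-4.0, 0.2, 3.8]
grip_width: 0.0197
```

```bash
python3 -c "
from h import *
to(.580,-.299,.1594,90)
im2,d2=look('side','side11');P=cloud('side',d2)[180:260,270:330].reshape(-1,3)
m=P[(P[:,2]>.07)&(P[:,2]<.2)&(abs(P[:,0]-.575)<.09)&(abs(P[:,1]+.29)<.09)]
for z in np.arange(.07,.14,.01):
  k=m[(m[:,2]>=z)&(m[:,2]<z+.01)]
  if len(k)>5:
    A=np.c_[2*k[:,:2],np.ones(len(k))];s=np.linalg.lstsq(A,(k[:,:2]**2).sum(1),rcond=None)[0]
    print(round(z,2),len(k),k.min(0).round(3),k.max(0).round(3),s[:2].round(3),np.sqrt(s[2]+s[:2]@s[:2]).round(3))
cv2.imwrite('pics/g11.png',cv2.resize(im2[170:270,250:350],(600,600),interpolation=2)[:,:,::-1])"
```

```text
t 15.4 p [ 0.5802 -0.302   0.1606] ang 89.54 rem tool mm [ 3.  -0.2  1.2] yaw -0.46 F [-4.   0.2  3.8] T [ 0.03  0.47 -0.01] w 0.0197 j [-34.  36.  65.  -1.  81. -33.] tilt [-0.0291  0.0012]
0.07 69 [ 0.504 -0.375  0.07 ] [ 0.664 -0.239  0.08 ] [ 0.578 -0.296] 0.066
0.08 63 [ 0.515 -0.363  0.08 ] [ 0.616 -0.279  0.09 ] [ 0.574 -0.303] 0.056
0.09 54 [ 0.517 -0.367  0.09 ] [ 0.615 -0.282  0.1  ] [ 0.574 -0.304] 0.055
0.1 60 [ 0.512 -0.364  0.1  ] [ 0.616 -0.274  0.11 ] [ 0.573 -0.304] 0.055
0.11 67 [ 0.517 -0.372  0.11 ] [ 0.615 -0.272  0.12 ] [ 0.574 -0.307] 0.052
0.12 89 [ 0.519 -0.374  0.12 ] [ 0.628 -0.262  0.13 ] [ 0.574 -0.307] 0.05
0.13 105 [ 0.521 -0.379  0.13 ] [ 0.625 -0.248  0.14 ] [ 0.575 -0.311] 0.047
0.14 141 [ 0.527 -0.38   0.14 ] [ 0.62  -0.242  0.15 ] [ 0.577 -0.308] 0.044
```

View pics/g11.png

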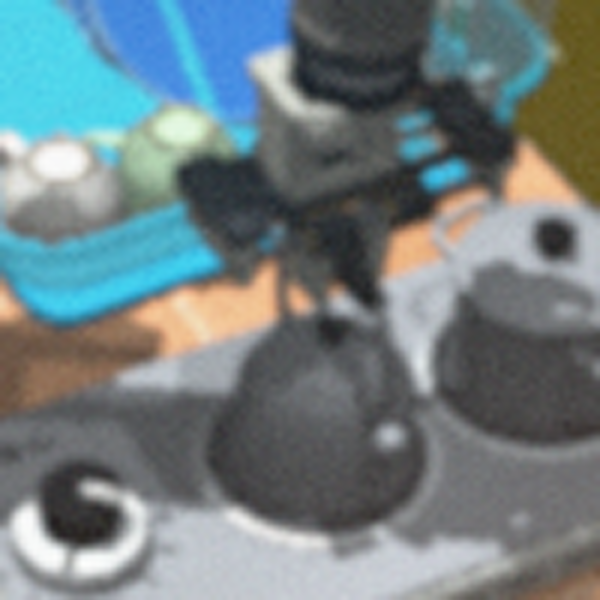

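Request:
jog_arm:
  plan: "0 0 0 0 10; 2 1 -1.5 0 10; 2 2 -0.5 0 10; 0 0 1 0 10; 0 0 0.5 0 10"
  newtons: 20

```text
time_s: 15.95
position: [0.5824, -0.2982, 0.1609]
tool_rot: [[0.008, 0.999, -0.032], [1.0, -0.008, 0.0], [0.0, -0.032, -0.999]]
contact_force: [-3.0, 0.0, 2.5]
grip_width: 0.0199
```

```bash
python3 -c "
from h import *
to(.583,-.299,.1600,90)"
```

```text
t 15.95 p [ 0.5824 -0.2982  0.1609] ang 89.53 rem tool mm [-0.8  0.7  0.8] yaw -0.47 F [-3.   0.   2.5] T [-0.06  0.71  0.03] w 0.0199 j [-33.  36.  65.  -1.  81. -33.] tilt [-0.0323  0.0003]
```

Now ease the grip and open slowly.

Request:
jog_arm:
  plan: "0 0 0 0 19; 0 0 0 0 19; 0 0 0 0 21; 0 0 0 0 22; 0 0 0 0 24"
  newtons: 3

```text
time_s: 16.45
position: [0.5832, -0.2978, 0.1605]
tool_rot: [[0.008, 0.999, -0.031], [1.0, -0.008, 0.0], [0.0, -0.031, -1.0]]
contact_force: [-2.5, -0.3, 0.2]
grip_width: 0.0234
```

Request:
jog_arm:
  plan: "0 0 0 0 30; 0 0 0 0 45; 0 0 0 0 60; 0 0 0 0 60; 0 0 0 0 60"

```text
time_s: 16.95
position: [0.5848, -0.2976, 0.1602]
tool_rot: [[0.007, 1.0, -0.028], [1.0, -0.007, 0.0], [0.0, -0.028, -1.0]]
contact_force: [-0.3, 0.0, -0.6]
grip_width: 0.0571
```

```bash
python3 -c "
from h import *
to(.583,-.299,.1600,90)"
```

```text
t 16.95 p [ 0.5848 -0.2976  0.1602] ang 89.58 rem tool mm [-1.4 -1.8  0.2] yaw -0.42 F [-0.3  0.  -0.6] T [-0.04 -0.14  0.04] w 0.0571 j [-33.  36.  65.  -1.  81. -33.] tilt [-0.0284  0.0005]
```

Request:
jog_arm:
  plan: "0 0 -10 0 65; 0 0 -18 0 65; 0 0 -20 0 65; 0 0 -20 0 75; 0 0 -15 0 91.8"

```text
time_s: 17.45
position: [0.5871, -0.297, 0.2469]
tool_rot: [[0.007, 1.0, -0.029], [1.0, -0.007, 0.002], [0.002, -0.029, -1.0]]
contact_force: [-0.2, 0.7, -0.3]
grip_width: 0.0765
```

Request:
jog_arm:
  plan: "0 -20 -2 8 91.8; -5 -40 0 8 91.8; -8 -45 0 8 91.8; -20 -40 0 0 91.8; -20 -30 0 0 91.8"
  newtons: 20

```text
time_s: 17.95
position: [0.4011, -0.2967, 0.2594]
tool_rot: [[0.424, 0.905, -0.018], [0.905, -0.425, -0.005], [-0.013, -0.014, -1.0]]
contact_force: [0.3, -0.2, 0.7]
grip_width: 0.0918
```

```bash
python3 -c "
from h import *
to(.4157,-.297,.20,25)
im,d=look('top','top12');im2,d2=look('side','side12')
cv2.imwrite('pics/g12.png',np.hstack([cv2.resize(im[130:290,220:380],(390,390),interpolation=2),cv2.resize(im2[170:330,230:390],(390,390),interpolation=2)])[:,:,::-1])
P=cloud('side',d2)[180:260,270:330].reshape(-1,3)
m=P[(P[:,2]>.07)&(P[:,2]<.2)&(abs(P[:,0]-.575)<.09)&(abs(P[:,1]+.29)<.09)]
for z in np.arange(.08,.14,.01):
  k=m[(m[:,2]>=z)&(m[:,2]<z+.01)]
  if len(k)>5:
    A=np.c_[2*k[:,:2],np.ones(len(k))];s=np.linalg.lstsq(A,(k[:,:2]**2).sum(1),rcond=None)[0]
    print(round(z,2),len(k),s[:2].round(3),np.sqrt(s[2]+s[:2]@s[:2]).round(3))
"
```

```text
t 17.95 p [ 0.4011 -0.2967  0.2594] ang 64.89 rem tool mm [ 6.7 14.2 59.1] yaw 39.89 F [ 0.3 -0.2  0.7] T [-0.06 -0.06  0.01] w 0.0918 j [-45.  15.  83.  -1.  83. -19.] tilt [-0.0183 -0.0053]
0.08 56 [ 0.575 -0.299] 0.056
0.09 58 [ 0.575 -0.299] 0.056
0.1 68 [ 0.575 -0.301] 0.055
0.11 64 [ 0.575 -0.303] 0.052
0.12 80 [ 0.575 -0.305] 0.05
0.13 114 [ 0.574 -0.306] 0.046
0.14 159 [ 0.576 -0.309] 0.041
```

View pics/g12.png

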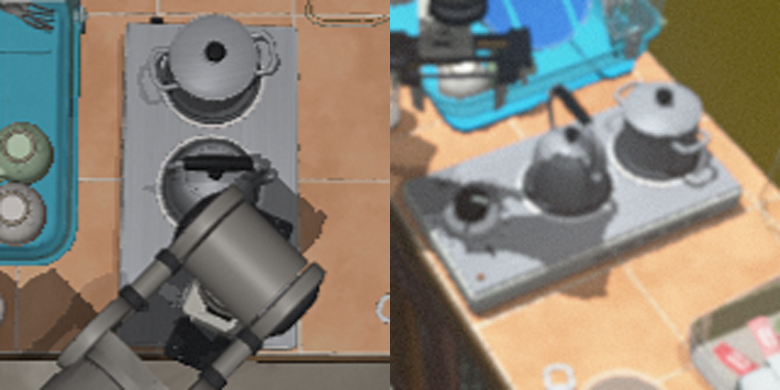

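```bash
cat > ang.py <<'E'
from h import *
def knob(name,im,z=.111,c=(.4157,-.297),save=None):
    s=4000;h=.04
    a=rectify(name,im,z,c[0]-h,c[0]+h,c[1]-h,c[1]+h,s)
    g=cv2.cvtColor(a,cv2.COLOR_BGR2GRAY).astype(float)
    n=g.shape[0];v,u=np.mgrid[:n,:n];X=(n/2-.5-v)/s;Y=-(u-(n/2-.5))/s
    if save: cv2.imwrite(save,a)
    return a,g,X,Y
def axis_ptr(g,X,Y,cx,cy,rmax=.021):
    m=np.hypot(X-cx,Y-cy)<rmax
    w=np.clip(g-110,0,None)*m
    mx=(w*X).sum()/w.sum();my=(w*Y).sum()/w.sum()
    C=np.cov(np.c_[X[m],Y[m]].T,aweights=w[m]);e,V=np.linalg.eigh(C);d=V[:,1]
    if d@[mx-cx,my-cy]<0:d=-d
    return (mx,my),np.degrees(np.arctan2(-d[1],d[0])),np.degrees(np.arctan2(-(my-cy),mx-cx)),np.sqrt(e)
E
python3 - <<'E'
from ang import *
for n,f in (("top","top0"),("top","top1"),("top","top2"),("side","side0"),("side","side5")):
    im=cv2.imread(f"pics/{f}.png");a,g,X,Y=knob(n,im,save=f"pics/k_{f}.png")
    # dark disc centroid
    m=(g<75)&(np.hypot(X,Y)<.03)
    m=cv2.morphologyEx(m.astype(np.uint8),cv2.MORPH_CLOSE,np.ones((25,25)))
    cx,cy=X[m>0].mean(),Y[m>0].mean()
    print(f,"disc",(.4157+cx).round(4),(-.297+cy).round(4),"r",np.sqrt((m>0).sum()/16e6/np.pi).round(4),axis_ptr(g,X,Y,cx,cy), axis_ptr(g,X,Y,0,0))
cv2.imwrite("pics/k.png",np.hstack([cv2.imread(f"pics/k_{f}.png") for f in ("top0","side0")]))
E
```

```text
top0 disc 0.4144 -0.2952 r 0.0252 ((np.float64(0.007971176595971437), np.float64(-0.0076880315464137264)), np.float64(46.15478936188815), np.float64(45.69652844529655), array([0.00140217, 0.00450212])) ((np.float64(0.008701915845679475), np.float64(-0.008419455516281867)), np.float64(45.774033905734946), np.float64(44.05484692707917), array([0.00140806, 0.00509099]))
top1 disc 0.4144 -0.2952 r 0.0252 ((np.float64(0.007982678561831569), np.float64(-0.0077114526790992635)), np.float64(46.04854537120937), np.float64(45.73830038427775), array([0.00140766, 0.00448251])) ((np.float64(0.008711551596562127), np.float64(-0.008434757242870966)), np.float64(45.619044659535234), np.float64(44.075149584904004), array([0.00141236, 0.00506974]))
top2 disc 0.415 -0.2963 r 0.0245 ((np.float64(0.008380661747389904), np.float64(-0.008119352971190832)), np.float64(45.845345580706926), np.float64(44.0335191531315), array([0.00141646, 0.00482284])) ((np.float64(0.008702852673916283), np.float64(-0.008431555377625504)), np.float64(45.577064081135354), np.float64(44.09288425675121), array([0.001419  , 0.00507983]))
side0 disc 0.404 -0.3006 r 0.0194 ((np.float64(0.0024595679358635674), np.float64(-0.004925207311226937)), np.float64(57.749959230667294), np.float64(5.196429535871973), array([0.00307729, 0.00457795])) ((np.float64(0.007078328337206072), np.float64(-0.00559694704105102)), np.float64(95.16110843775617), np.float64(38.33398402948312), array([0.00659008, 0.00682925]))
side5 disc 0.4045 -0.3022 r 0.0185 ((np.float64(0.0020114217865664988), np.float64(-0.005098136330407676)), np.float64(25.05877257485962), np.float64(-0.2740198393043371), array([0.00382041, 0.00684092])) ((np.float64(0.0070858096993884935), np.float64(-0.005627826358799658)), np.float64(88.74540638431097), np.float64(38.45797273349992), array([0.00654007, 0.00677495]))
```

View pics/k.png

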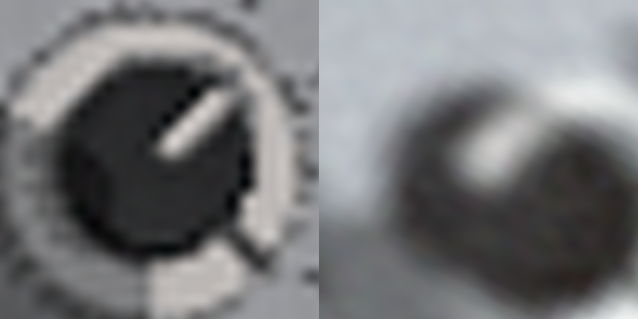

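Request:
jog_arm:
  plan: "3 6 5 8 91.8; 3 6 10 8 91.8; 0 0 15 8 91.8; 0 0 15 8 91.8; 0 0 15 8 91.8"

```text
time_s: 18.55
position: [0.4169, -0.3016, 0.2059]
tool_rot: [[0.919, 0.393, -0.006], [0.393, -0.919, -0.016], [-0.012, 0.012, -1.0]]
contact_force: [-1.0, -0.3, -0.4]
grip_width: 0.0919
```

```bash
python3 -c "
from h import *
to(.4145,-.2965,.0465,25)
im2,d2=look('side','side13')
s=state();p=s['position'];R=s['tool_rot']
tip=p-R[:,2]*.043
pts=[tip,tip+R[:,1]*.055,tip-R[:,1]*.055]
q=proj('side',np.array(pts));print(q)
b=cv2.resize(im2[190:290,215:315],(600,600),interpolation=2)[:,:,::-1].copy()
for k in q: cv2.circle(b,tuple(((k-[215,190])*6+3).astype(int)),4,(0,0,255),1)
cv2.imwrite('pics/g13.png',b)
"
```

```text
t 18.55 p [ 0.4169 -0.3016  0.2059] ang 23.15 rem tool mm [  1.7  -7.5 159.3] yaw -1.85 F [-1.  -0.3 -0.4] T [-0.    0.04  0.02] w 0.0919 j [-44.  18.  87.  -1.  75.  23.] tilt [-0.006  -0.0157]
[[264.37224394 223.62710294]
 [277.16491379 230.842408  ]
 [251.93871375 216.61435937]]
```

View pics/g13.png

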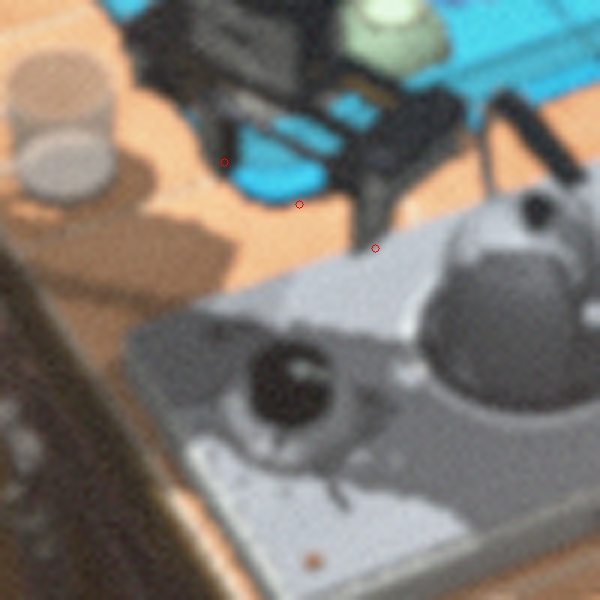

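Request:
jog_arm:
  plan: "1 -4 25 -1.8 85; 1 -3 25 0 80; 0 0 25 0 80; 0 0 20 0 80; 0 0 12 0 80"

```text
time_s: 19.1
position: [0.42, -0.2972, 0.0984]
tool_rot: [[0.903, 0.43, -0.0], [0.43, -0.903, -0.019], [-0.009, 0.017, -1.0]]
contact_force: [-0.1, 0.5, -0.6]
grip_width: 0.0799
```

```bash
python3 -c "
from h import *
to(.4145,-.2965,.048,25)"
```

```text
t 19.1 p [ 0.42   -0.2972  0.0984] ang 25.47 rem tool mm [-4.2 -3.9 50.3] yaw 0.47 F [-0.1  0.5 -0.6] T [ 0.01 -0.01  0.02] w 0.0799 j [-43.  23.  97.  -1.  59.  22.] tilt [-0.0004 -0.0193]
```

Request:
jog_arm:
  plan: "-3 -1 10 0 80; -1 -1 12 0 80; 0 0 10 0 80; 0 0 8 0 80; 0 0 2 0 80"

```text
time_s: 19.6
position: [0.4178, -0.2993, 0.0557]
tool_rot: [[0.899, 0.438, 0.002], [0.438, -0.899, -0.021], [-0.007, 0.02, -1.0]]
contact_force: [-0.4, 0.5, -0.1]
grip_width: 0.08
```

```bash
python3 -c "
from h import *
to(.415,-.2975,.048,25)
im2,d2=look('side','side14');im,d=look('top','top14')
cv2.imwrite('pics/g14.png',np.hstack([cv2.resize(im2[205:285,225:305],(390,390),interpolation=2),cv2.resize(im[215:295,265:345],(390,390),interpolation=2)])[:,:,::-1])
"
```

```text
t 19.6 p [ 0.4178 -0.2993  0.0557] ang 25.98 rem tool mm [-1.7 -3.   7.6] yaw 0.98 F [-0.4  0.5 -0.1] T [-0.03 -0.01  0.04] w 0.08 j [-44.  27. 100.  -1.  53.  21.] tilt [ 0.002 -0.021]
```

View pics/g14.png

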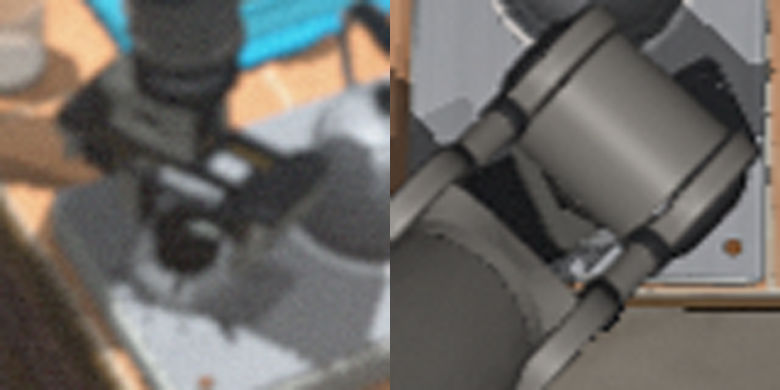

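```bash
python3 -c "
from h import *
for z in (.08,.09,.1,.11): print(z,proj('side',[[.4354,-.334,z],[.4397,-.342,z],[.4438,-.3517,z]]).round(1).tolist())
b=cv2.resize(cv2.imread('pics/side14.png')[235:275,250:300],(800,600),interpolation=2)
cv2.imwrite('pics/g15.png',b)"
```

```text
0.08 [[274.2, 261.5], [276.4, 262.6], [278.7, 264.0]]
0.09 [[274.2, 259.6], [276.4, 260.7], [278.7, 262.1]]
0.1 [[274.2, 257.7], [276.4, 258.7], [278.7, 260.2]]
0.11 [[274.2, 255.8], [276.4, 256.8], [278.7, 258.2]]
```

View pics/g15.png

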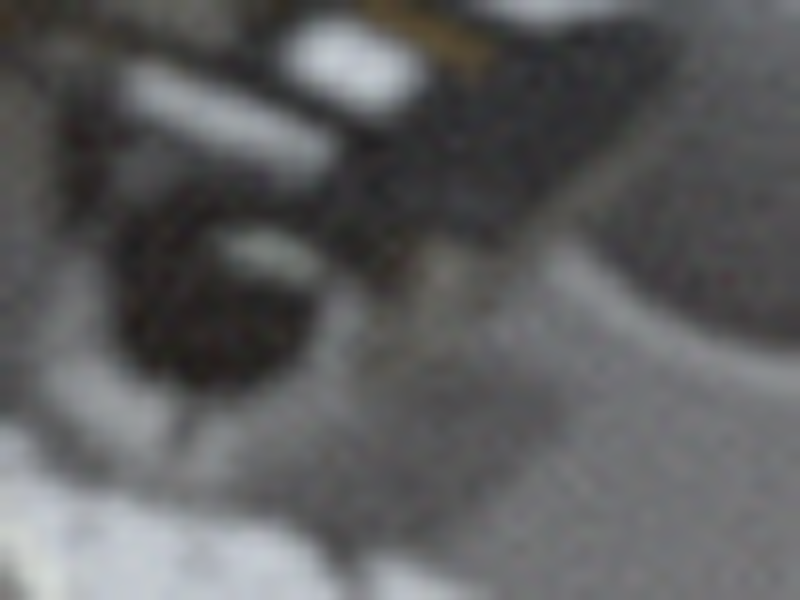

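Request:
jog_arm:
  plan: "-2 -3 2 1 80; 0 0 2.5 0 70; 0 0 2 0 60; 0 0 1 0 56; 0 0 0 0 56"
  newtons: 15

```text
time_s: 20.2
position: [0.4154, -0.2984, 0.0496]
tool_rot: [[0.907, 0.421, 0.005], [0.421, -0.907, -0.024], [-0.006, 0.023, -1.0]]
contact_force: [-0.2, -0.5, -0.2]
grip_width: 0.0572
```

```bash
python3 -c "
from h import *
to(.415,-.2975,.048,25)"
```

```text
t 20.2 p [ 0.4154 -0.2984  0.0496] ang 24.89 rem tool mm [-0.  -1.   1.6] yaw -0.11 F [-0.2 -0.5 -0.2] T [0.03 0.01 0.01] w 0.0572 j [-44.  27. 101.  -1.  51.  22.] tilt [ 0.0047 -0.0236]
```

Request:
jog_arm:
  plan: "0 0 0 0 50; 0 0 0 0 45; 0 0 0 0 45; 0 0 0 0 45; 0 0 0 0 45"
  newtons: 12

```text
time_s: 20.7
position: [0.4142, -0.2958, 0.0493]
tool_rot: [[0.907, 0.421, 0.002], [0.421, -0.907, -0.019], [-0.006, 0.018, -1.0]]
contact_force: [0.0, 0.6, 1.3]
grip_width: 0.05
```

```bash
python3 -c "
from h import *
to(.415,-.2975,.048,-20)"
```

```text
t 20.7 p [ 0.4142 -0.2958  0.0493] ang 24.87 rem tool mm [0.  1.8 1.4] yaw 44.87 F [0.  0.6 1.3] T [ 0.37  0.13 -0.04] w 0.05 j [-44.  27. 101.  -1.  51.  22.] tilt [ 0.0017 -0.0187]
```

Request:
jog_arm:
  plan: "0 0 0 5 45; 0 0 0 6 45; 0 0 0 6 45; 0 0 0 6 45; 0 0 0 0 45"

```text
time_s: 21.2
position: [0.4141, -0.2955, 0.0493]
tool_rot: [[1.0, 0.018, 0.001], [0.018, -1.0, -0.018], [0.001, 0.018, -1.0]]
contact_force: [-0.6, 1.7, 1.0]
grip_width: 0.0498
```

```bash
python3 -c "
from h import *
to(.4142,-.2958,.0493,-20)
im2,d2=look('side','side16')
b=cv2.resize(im2[235:285,235:305],(800,571),interpolation=2)[:,:,::-1]
cv2.imwrite('pics/g16.png',b)"
```

```text
t 21.2 p [ 0.4141 -0.2955  0.0493] ang 1.05 rem tool mm [0.1 0.3 0. ] yaw 21.05 F [-0.6  1.7  1. ] T [ 0.3   0.12 -0.03] w 0.0498 j [-44.  27. 101.  -1.  51.  46.] tilt [ 0.0013 -0.0179]
```

View pics/g16.png

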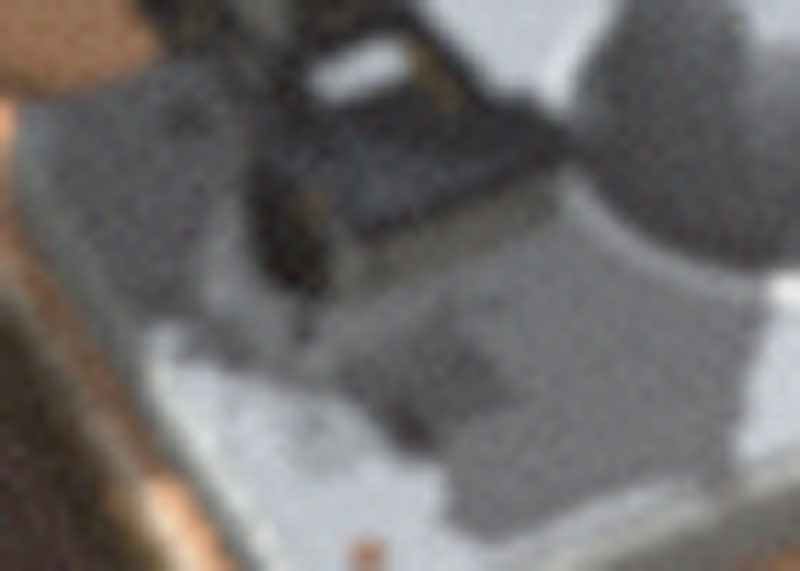

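Request:
jog_arm:
  plan: "0 0 0 6 45; 0 0 0 6 45; 0 0 0 5.5 45; 0 0 0 3 45; 0 0 0 0 45"

```text
time_s: 21.75
position: [0.4142, -0.2954, 0.0493]
tool_rot: [[0.945, -0.328, 0.001], [-0.328, -0.944, -0.018], [0.007, 0.016, -1.0]]
contact_force: [-1.3, 0.5, 0.7]
grip_width: 0.0495
```

```bash
python3 -c "
from h import *
to(.4142,-.2958,.0493,-20)"
```

```text
t 21.75 p [ 0.4142 -0.2954  0.0493] ang -19.17 rem tool mm [0.2 0.4 0. ] yaw 0.83 F [-1.3  0.5  0.7] T [ 0.31  0.15 -0.06] w 0.0495 j [-44.  27. 101.  -1.  52.  66.] tilt [ 0.0013 -0.0176]
```

Request:
jog_arm:
  plan: "0 0 0 0.9 45; 0 0 0 0 48; 0 0 0 0 51; 0 0 0 0 55; 0 0 0 0 62"

```text
time_s: 22.25
position: [0.4147, -0.2963, 0.0495]
tool_rot: [[0.942, -0.337, 0.002], [-0.337, -0.941, -0.019], [0.009, 0.017, -1.0]]
contact_force: [-1.2, -1.0, 0.1]
grip_width: 0.0588
```

Request:
jog_arm:
  plan: "0 0 0 0 75; 0 0 -5 0 75; 0 0 -15 0 75; 0 0 -20 0 75; 0 0 -25 0 75"

```text
time_s: 22.75
position: [0.4128, -0.2938, 0.1141]
tool_rot: [[0.942, -0.336, -0.003], [-0.336, -0.942, -0.015], [0.002, 0.015, -1.0]]
contact_force: [-0.9, -0.5, -0.5]
grip_width: 0.075
```

Request:
jog_arm:
  plan: "0 0 -30 0 75; 0 0 -35 0 75; -10 -35 -30 0 75; -10 -45 -10 0 75; -10 -45 0 0 75"

```text
time_s: 23.25
position: [0.4284, -0.1668, 0.2264]
tool_rot: [[0.939, -0.344, 0.005], [-0.344, -0.939, -0.021], [0.012, 0.018, -1.0]]
contact_force: [0.8, -0.1, 0.3]
grip_width: 0.0747
```

```bash
python3 - <<'E'
from ang import *
to(.4142,-.2958,.0493,-20)
im,d=look('top','top17');im=im[:,:,::-1].copy();im2,d2=look('side','side17')
a,g,X,Y=knob('top',im,save='pics/k17.png')
print(axis_ptr(g,X,Y,-.0007,.0007))
cv2.imwrite('pics/g17.png',np.hstack([cv2.resize(im[130:290,220:380],(390,390),interpolation=2),cv2.resize(im2[170:330,230:390],(390,390),interpolation=2)[:,:,::-1]]))
E
```

```text
t 23.25 p [ 0.4284 -0.1668  0.2264] ang -20.1 rem tool mm [ 28.8 122.8 179.7] yaw -0.1 F [ 0.8 -0.1  0.3] T [ 0.06  0.01 -0.02] w 0.0747 j [-30.  10.  94.  -1.  75.  80.] tilt [ 0.0052 -0.0212]
((np.float64(0.00029273381737002186), np.float64(-0.01072007967148314)), np.float64(92.62458746513907), np.float64(85.03183571611615), array([0.00133057, 0.00509626]))
```

View pics/g17.png

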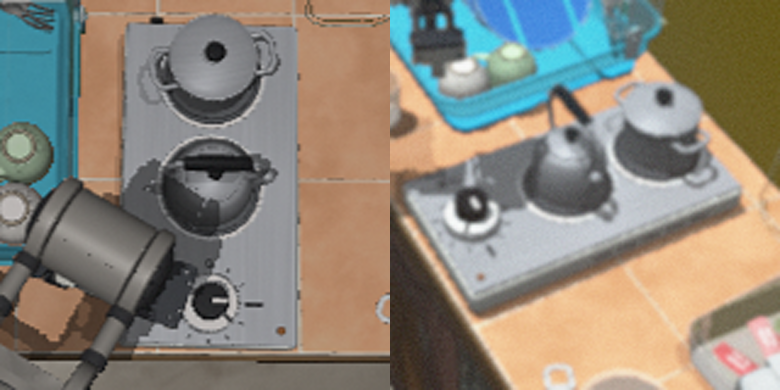

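```bash
python3 - <<'E'
from ang import *
for f in ('top1','top17'):
    im=cv2.imread(f'pics/{f}.png')
    a,g,X,Y=knob('top',im,z=.058,c=(.4152,-.3593))   # long mark
    m=(g<90)&(abs(X)<.008)&(abs(Y)<.02)
    w=np.clip(120-g,0,None)*((abs(X)<.008)&(abs(Y)<.02))
    C=np.cov(np.c_[X.ravel(),Y.ravel()].T,aweights=w.ravel());e,V=np.linalg.eigh(C);d=V[:,1];d=d*(-np.sign(d[1]))
    print(f,'mark c',.4152+(w*X).sum()/w.sum(),-.3593+(w*Y).sum()/w.sum(),'ang',np.degrees(np.arctan2(-d[1],d[0])))
    # ring pointer at z .079: dark within annulus 29..41 on light ring
    a,g,X,Y=knob('top',im,z=.079);cx,cy=-.0007,.0007
    r=np.hypot(X-cx,Y-cy);th=np.degrees(np.arctan2(-(Y-cy),X-cx))
    k=(r>.033)&(r<.038)&(th>100)&(th<160)
    w=np.clip(130-g,0,None)*k
    print(' ring ptr',(w*th).sum()/w.sum())
    for rm in (.017,.019,.021):
        for th0 in (100,130):
            a,g2,X2,Y2=knob('top',im)
            m=np.hypot(X2+.0007,Y2-.0007)<rm
            w=np.clip(g2-th0,0,None)*m;C=np.cov(np.c_[X2.ravel(),Y2.ravel()].T,aweights=w.ravel());d=np.linalg.eigh(C)[1][:,1];d*=-np.sign(d[1])
            print('  ',rm,th0,np.degrees(np.arctan2(-d[1],d[0])).round(2))
    cv2.imwrite(f'pics/q_{f}.png',cv2.resize(rectify('top',im,.079,.36,.48,-.38,-.25,3000),(390,360)))
A=[cv2.imread(f'pics/q_{f}.png') for f in ('top1','top17')];cv2.imwrite('pics/q.png',np.hstack(A))
# hob edge direction via plate & rear? left edge line
E
```

```text
top1 mark c 0.4146076023451062 -0.3586756492607377 ang 91.86385684380035
 ring ptr 128.49882931174005
   0.017 100 46.09
   0.017 130 45.81
   0.019 100 46.16
   0.019 130 45.9
   0.021 100 45.95
   0.021 130 45.7
top17 mark c 0.41461292824556967 -0.3586683989138687 ang 91.85100703707727
 ring ptr 128.5471709496459
   0.017 100 92.65
   0.017 130 92.57
   0.019 100 92.91
   0.019 130 92.82
   0.021 100 92.66
   0.021 130 92.57
```

View pics/q.png

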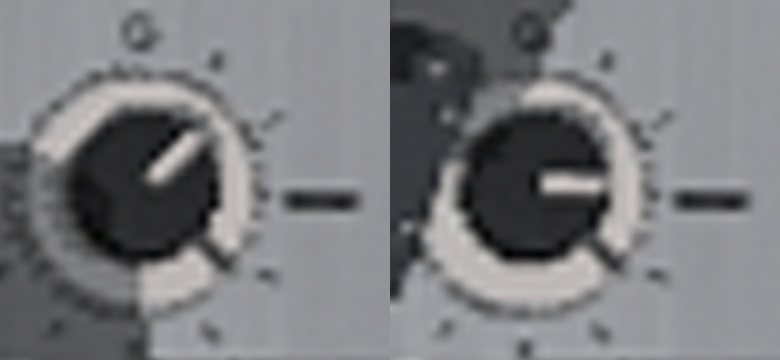

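```bash
python3 - <<'E'
from h import *
im,d=look('top','top18');im2,d2=look('side','side18')
for n in('side','top'):
  for q in("mug","pot","saucer"): print(n,q,[(b["bbox"],round(b["p"],2)) for b in spotter.boxes_of(q,n)][:1])
P=cloud('side',d2)[180:260,270:330].reshape(-1,3)
k=P[(P[:,2]>.08)&(P[:,2]<.105)&(abs(P[:,0]-.575)<.09)&(abs(P[:,1]+.29)<.09)]
A=np.c_[2*k[:,:2],np.ones(len(k))];s=np.linalg.lstsq(A,(k[:,:2]**2).sum(1),rcond=None)[0];print(s[:2])
T=cloud('top',d)[180:235,270:335].reshape(-1,3);b=T[(T[:,2]>.215)&(T[:,2]<.26)];print('bar',len(b),b.mean(0),b.min(0),b.max(0))
to(0,0,0)
cv2.imwrite('pics/g18.png',rectify('top',im,.224,.48,.68,-.40,-.20,2500)[:,:,::-1])
E
```

```text
side mug [([225.3, 212.5, 26.8, 24.6], 0.91)]
side pot [([339.4, 220.4, 39.5, 32.8], 0.85)]
side saucer [([327.6, 339.2, 40.8, 33.3], 0.84)]
top mug [([208.4, 255.0, 23.0, 20.7], 0.7)]
top pot [([306.1, 157.6, 53.7, 35.3], 0.59)]
top saucer [([407.8, 243.8, 42.4, 37.3], 0.69)]
[ 0.57477531 -0.29943178]
bar 193 [ 0.57893788 -0.29742392  0.23105125] [ 0.57024356 -0.3556005   0.21666803] [ 0.58875847 -0.24086635  0.2404609 ]
t 23.75 p [ 0.4274 -0.1682  0.2237] ang -20.1 rem tool mm [-460.7  -14.9  220.3] yaw None F [-0.3  0.1 -0.1] T [0.02 0.03 0.  ] w 0.0751 j [-30.  11.  94.  -1.  75.  80.] tilt [ 0.0005 -0.0186]
```

View pics/g18.png

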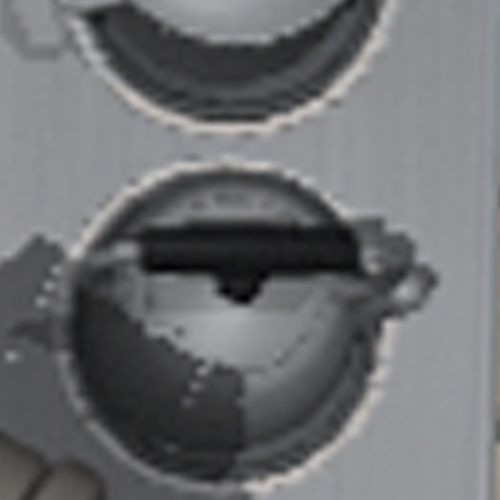

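```bash
python3 -c "
from station import robot
print(robot.job_done())"
```

```text
the job is handed in; nothing more can be done
None
```

The kettle is standing upright on the front plate and that plate is switched on, with the job handed in at about 24 s of the 46 s allowed. I placed the kettle first and then turned the inner knob. The arm ended clear of everything, with the wrist force reading near zero.

**Last checks:**
- **Kettle:** the body centre measures (0.575, -0.299) m from the side camera, against the plate centre at (0.578, -0.2995) m. The handle bar measures (0.579, -0.297) m from the top camera. The kettle is about 3 mm off centre at most. It came down with a tilt of about 2°, one edge first, and levelled out as I eased the grip.
- **Inner knob:** its pointer reads 92.6° in the picture and the long mark 91.9°, so it is within about 1° of the mark.
- **Outer ring knob:** its pointer reads 128.5° both before and after, so it did not move.
- **Pot and saucer:** the networks find both within a few pixels of where they started.
- **Mug:** this check is weak. The glass mug was only partly detected at the start (side camera), and the arm may have hidden part of it at the end (top camera). I saw no contact with it.

**What went wrong or disagreed:**
- **First grasp:** it closed on nothing. In the pictures the fingertips sit about 43 mm above the reported tool position. I corrected for this on the second grasp and on the knob.
- **Tool tilt:** the tool tilt drifted by up to about 2° during the moves, and the interface has no way to correct it.

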